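Lock a hammer-head bolt in a slotted strut, up against the sprung stop

TASK

Put the hammer-head bolt into the slotted strut: head through the slot, pressed down against the spring leaf, turned a quarter turn clockwise so that it catches under both lips, and slid along until it bears on the sprung stop hidden inside the channel and pushes its plunger in a little, but never to the end of its stroke. Then let the bolt rise so that its grooves seat on the lip edges, and leave it standing upright and locked there; handle it gently and leave the bushing, the hex key and the red pen where they are.

Things in the scene. Friction and masses are not known exactly. Their poses are not given: they have to be found in the camera images.
- bolt: Loose steel hammer-head bolt standing on its head, 58 mm tall, 0.12 kg. Origin: centre of the head's underside, z up the shank. Head 39 (x) by 20 mm (y), 9 mm thick; two grooves across its top (9.75 to 16 mm either side of the axis, 4 mm deep). Corners +x -y and -x +y are rounded: in the strut it turns only clockwise from above, and stops about 10 degrees past the quarter turn.
- bolt_grip (a point): Middle of the bolt's flat grip tab, on its axis 46 mm above the bolt's origin, with the bolt's axes. The tab is 26 mm along x, 12 mm thick along y (pinch it across these 12 mm) and reaches from 30 to 58 mm above the bolt's underside. Below it a threaded shank of 12 mm diameter.
- strut: Slotted steel strut with end caps, fixed on the desk: 200 mm long (x, along the slot), 47 wide (y), 41 high. Origin: centre of its underside; +x points to the end with the stop. Slot 23 mm wide, inside 42 mm wide. Lips 2.5 mm thick, undersides at z = 38.5 mm, toothed: a seated bolt holds. Their inner edges, 2.5 mm thick, turn down to z = 35.5 mm. The slot is always clear from x = -80 to -20 mm.
- leaf_top (a point): On the strut's axis at x = -50 mm, z = 36.5 mm: top of the smooth spring leaf inside, as it stands free. It gives 14.5 mm, at 1.3 N per mm from zero. The bolt can turn with its underside between z = 26.5 (13 N) and 22 mm (leaf bottomed, 18.9 N). Turned and let go, the leaf lifts it until the lip edges lie in its grooves and the lips stop it: underside at z = 29.5 mm.
- plunger (a joint): Travel (m) of the stop's sprung dark plunger inside the channel: 0 free, 0.016 at its end, growing to the strut's +x. Face 21 mm wide, z = 17 to 40.5 mm. It gives at 2.4 N, then 0.06 N more per mm. The stop's place is not measured: the free face lies anywhere from x = 0 to 45 mm in the strut's frame, seen only through the slot. A seated bolt withstands its push, one not yet risen is pushed back if let go.
- bushing: Loose turned steel bushing, 32 mm across, 12 mm high, on the thin plate in front; bystander. Origin under its centre.
- hex_key: Loose black hex key, 83 x 35 x 4 mm, lying flat; bystander. Origin under its centre.
- red_pen: Loose red pen, 135 mm long, lying on the desk; bystander. Origin under its centre.
There are look-alikes about, which are no part of the job. Several things have the shape of the bolt; the one meant has the colours described above.

How it is judged:
By the outcome, as a careful person would: the job done as asked, in the order asked, and still so for the second after the job is handed in, with the robot touching nothing.
It also fails if it takes over 72 s, if anything falls off the work surface, if the arm or the gripper's body presses on something with over 40 N, if the wrist force passes 120 N, or if a joint passes its speed limit or range.

ROBOT

A 7-joint arm with a two-finger parallel gripper is mounted at the origin on a cart in front of the work surface, level with it; the furniture and walls round the work are solid. World frame = base frame: x ahead of the robot, y to its left, z up, the work surface at z = 0. Lengths are in m, angles in rad, forces in N, time in s.
With the tool pointing down it reaches from about 0.425 to 0.925 m from the base axis. Payload 6.8 kg.
Tool frame: the origin (TCP) lies on the centre line of the jaws, within the pads' length; the fingertips stand 19 mm ahead of it and the grasp point (between the pads) is the TCP (r.tip_extent is the y of the fingertips in the tool frame, in m); y points along the fingers, z is the direction in which the jaws open and shut, and the axes are right-handed (so a half turn about y gives the same grasp; the last joint's range is limited). The gripper opens to 85 mm and grips with 20 to 120 N. Pads are 22 mm wide; open, the fingers measure 114 mm over their backs; the gripper's body (76 mm by 85 mm) begins 54 mm behind the grasp point. The pads swing forward as they close: fully open they stand 13 mm farther back than shut.
Start: joints at [1.144, 0.477, 0.022, 1.555, -0.011, 1.109, -0.083], TCP at [0.212, -0.641, 0.25] pointing down, gripper open.
Joint ranges: [-2.96, 2.96], [-0.34, 2.1], [-1.41, 1.46], [0.24, 2.44], [-1.37, 4.51], [0.17, 1.92], [-2.96, 2.96]. Speed limits (rad/s): [2.39, 2.39, 3.14, 3.14, 3.14, 3.14, 3.14].

INTERFACE

Orientations are given as a rotation vector (axis times angle).
In Python, from bench import r gives the robot as it stands. The module is installed in compiled form; this text tells all that it offers.
- The arm moves only by the tool jog_arm, never from a script. Its argument "motion" is a list of rows, each a list of 3 entries, a list of its own where there are three numbers: the opening, from 0 (shut) to 1 (fully open), then the shift along the tool's x, y, z in m, then the turn, a rotation vector about the tool's x, y, z in degrees. A call has 1 to 10 rows; each row shifts and turns the commanded pose from where the row before left it, along the tool's axes as they then stand; what a row does not reach is not made up. A row lasts 1/12 s, in which the tool goes at most 41.7 mm and 7.16 degrees, less where a joint would pass 70% of its speed; a pose out of reach is approached as far as the arm can. A call with a gripper value outside its range is refused whole. The fingers move at their own pace and stop on an object; "force" is the grip in N (left out, the last holds). Time passes only in rows, so rows that do not move let the fingers close. It gives the time, the measured TCP pose, the force and the opening at its end, in the units of the state.
- r.get_obs(): the state, without advancing time (a new reading comes with each control period).
- r.grab_frame(name): name is "scene" or "top" or "wrist"; returns a dict with "image" (400x640x3 uint8, red, green, blue), "range_z" (400x640 float32, m along the optical axis (not along the pixel's ray), 0 where there is no reading), "fx", "fy", "cx", "cy" (pixels), "xyz" and "orientation" of the camera in the world. Camera axes: x right, y down, z forward; pixel columns grow to the right and rows downward; lengths in m; the calibration is good to about 2 mm. A picture is of the moment at which its call begins.
- r.hand_in(): hands the job in, once; it reports no verdict.
The state is a dict: "clock": time; "joints": joint angles; "qvel": joint speeds; "tau": joint torques, N m; "tcp_pos": TCP position; "orientation": TCP orientation; "contact_force": force on the tool from outside, world axes, zero at the start; "moment": the same for the moment, N m; "grip_width": finger opening in m.
Only numpy, scipy, OpenCV 4.12 (cv2) and the standard library are available. Lean on these libraries where they do the work, as an engineer would, in place of code of your own. Each camera call takes 0.05 s, during which the arm holds its last target.

## Working session

There is one attempt and no reset: what is moved stays moved. The work goes in short steps, Python scripts to look and compute and a tool call to move; the robot and the scene stay as the last step left them, time stands still between calls to the robot, and variables do not carry over. Pictures are saved under pics/ and viewed, and the job is handed in when it is done.

Besides the shell and the picture viewer there is one more tool, called after "Request:" as name(argument=value, ...) on one line, values as JSON. jog_arm: Moves the arm, as the interface text tells. Its arguments: {"type":"object","properties":{"motion":{"type":"array","items":{"type":"array"}},"force":{"type":"number"}},"required":["motion"]}

```bash
mkdir -p pics; ls
cat > h.py <<'E'
import numpy as np, cv2, pickle
from scipy.spatial.transform import Rotation as R
from bench import r
def cam(name,save=None):
    f=r.grab_frame(name)
    if save: cv2.imwrite('pics/'+save+'.png',f['image'][:,:,::-1])
    pickle.dump(f,open('pics/'+(save or name)+'.pkl','wb'))
    return f
def load(n): return pickle.load(open('pics/'+n+'.pkl','rb'))
def cR(f):
    o=np.array(f['orientation'],float)
    return R.from_rotvec(o).as_matrix() if o.shape==(3,) else o
def pt(f,u,v,z=None,zw=None):
    d=np.array([(u-f['cx'])/f['fx'],(v-f['cy'])/f['fy'],1.]);M=cR(f);p=np.array(f['xyz'])
    if zw is not None:
        w=M@d; return p+w*(zw-p[2])/w[2]
    if z is None: z=f['range_z'][int(v),int(u)]
    return p+M@d*z
def proj(f,P):
    c=cR(f).T@(np.array(P)-np.array(f['xyz'])); return f['fx']*c[0]/c[2]+f['cx'],f['fy']*c[1]/c[2]+f['cy']
def crop(f,u0,v0,u1,v1,s,save):
    im=cv2.resize(f['image'][v0:v1,u0:u1,::-1],None,fx=s,fy=s,interpolation=cv2.INTER_CUBIC); cv2.imwrite('pics/'+save+'.png',im)
E
python3 - <<'E'
from h import *
for n in ['scene','top','wrist']:
    f=cam(n,n+'0'); print(n,f['xyz'],f['orientation'],f['fx'],f['cx'],f['cy'])
print(r.get_obs(), r.tip_extent)
E
```

```text
pics
scene [-0.03403548  0.65179474  0.48456341] [-0.92128714  2.25065385 -1.30474759] 409.1546975925963 314.56222905704743 199.59963351475227
top [0.41572073 0.14832715 0.90993925] [-2.22089937  2.18866805 -0.07212223] 465.0009752813493 320.22885643468527 197.9031657805692
wrist [ 0.28586873 -0.6155876   0.37280874] [ 2.3331614  -1.68713579 -0.26554352] 288.36004716744264 319.2192842712665 199.39395725158045
{'clock': 0.15, 'joints': array([ 1.14389093,  0.47766063,  0.02239234,  1.55617608, -0.01148352,
        1.10929157, -0.08310848]), 'qvel': array([-5.37388446e-05, -3.31555886e-03,  3.72296887e-04, -3.69852647e-03,
       -4.66234407e-04,  4.17509230e-05, -2.52832682e-03]), 'tau': array([ 1.43823418e-03, -5.96927333e+01,  1.60974786e+00, -2.81491774e+01,
        1.27324541e-02,  6.54226315e-03, -4.24288487e-06]), 'tcp_pos': array([ 0.21140661, -0.64061217,  0.24953651]), 'orientation': array([-0.32981008,  2.05075387, -2.04792833]), 'contact_force': array([-0.4272785 ,  0.17915303, -0.14460116]), 'moment': array([-0.04338761,  0.05869568,  0.03621731]), 'grip_width': 0.08556075424533911} 0.019
```

View pics/scene0.png

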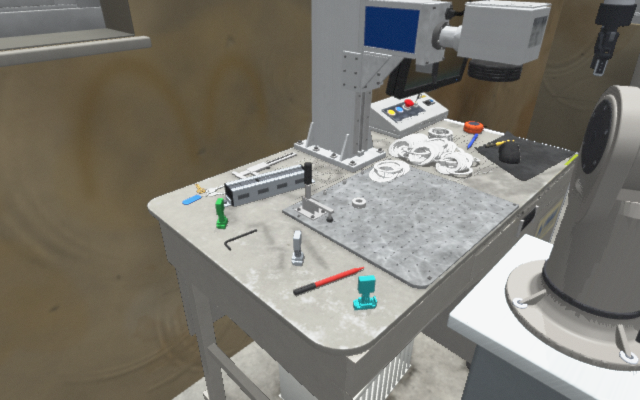

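View pics/top0.png

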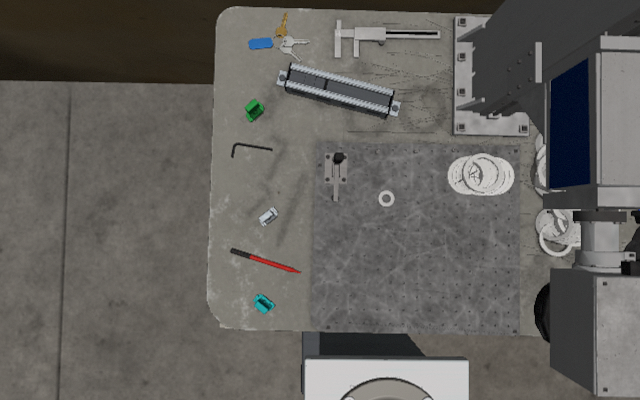

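View pics/wrist0.png

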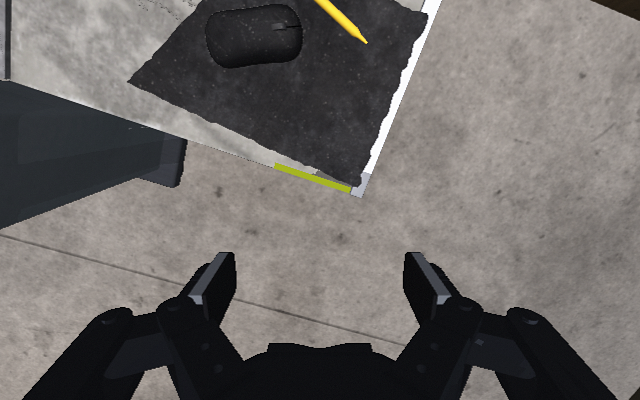

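Candidates with the bolt's shape: green (top 254,110), cyan (top 264,303) and steel grey (top 268,215; scene 297,247). The description says steel, so I choose the grey one and check it in a crop.

Run:
```python
from h import *
t=load('top0'); s=load('scene0')
a=cv2.resize(t['image'][195:235,248:298,::-1],None,fx=8,fy=8,interpolation=cv2.INTER_CUBIC)
b=cv2.resize(s['image'][225:270,275:320,::-1],None,fx=7.11,fy=7.11,interpolation=cv2.INTER_CUBIC)[:320]
cv2.imwrite('pics/c1.png',np.hstack([a,b]))
crop(t,270,55,410,125,5,'c2')
for u,v in [(268,215),(385,198),(398,107),(282,76),(340,90),(390,198),(336,150)]: print(u,v,pt(t,u,v))
```

```text
268 215 [0.42465022 0.22947969 0.05736135]
385 198 [0.46153137 0.00741753 0.00763702]
398 107 [ 0.6407987  -0.01662944  0.00905625]
282 76 [0.69855314 0.21211966 0.0075632 ]
340 90 [0.66462834 0.09932478 0.03646366]
390 198 [ 4.61060269e-01 -3.20215057e-04  1.97675710e-02]
336 150 [0.55400261 0.10408312 0.00753711]
```

View pics/c1.png

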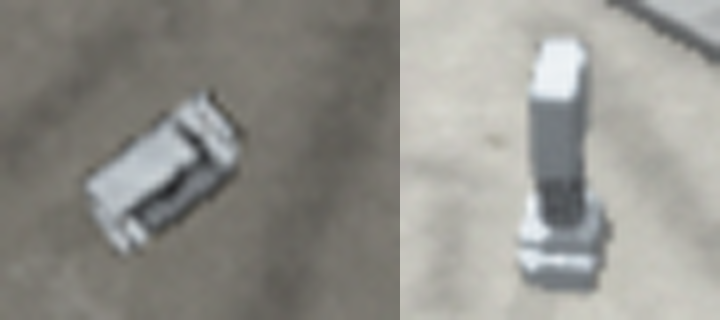

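View pics/c2.png

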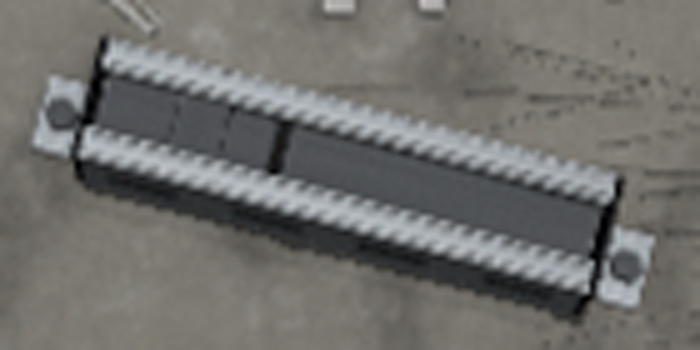

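The grey part is the steel bolt: head along the lower left to upper right diagonal, tab on top. The strut's +x is the left end in the top image, with a dark bar at about u=325, v=84. Next I check the obstacles and the tool axes.

Run:
```python
from h import *
o=r.get_obs(); print(np.round(R.from_rotvec(o['orientation']).as_matrix(),3))
w=load('wrist0');print('cam in tool',np.round(R.from_rotvec(o['orientation']).as_matrix().T@(w['xyz']-o['tcp_pos']),4)); print(np.round(R.from_rotvec(o['orientation']).as_matrix().T@cR(w),3))
H={}
for n in ['top0','scene0']:
    f=load(n)
    vv,uu=np.mgrid[0:400:3,0:640:3]; z=f['range_z'][vv,uu]
    d=np.stack([(uu-f['cx'])/f['fx'],(vv-f['cy'])/f['fy'],np.ones_like(z)],-1)*z[...,None]
    P=(d@cR(f).T+f['xyz'])[z>0]
    P=P[(P[:,2]>0.06)&(P[:,0]>-.1)&(P[:,0]<1.1)&(abs(P[:,1])<1)]
    for p in P:
        k=(int(np.floor(p[0]*10)),int(np.floor(p[1]*10)));H.setdefault(k,[9,0]);H[k][0]=min(H[k][0],p[2]);H[k][1]=max(H[k][1],p[2])
for i in range(10,-2,-1):
    print(i/10,' '.join('%.2f-%.2f'%tuple(H[(i,j)]) if (i,j) in H else '    .    ' for j in range(5,-9,-1)))
print([j/10 for j in range(5,-9,-1)])
```

```text
[[-0.95  -0.001  0.313]
 [-0.313  0.001 -0.95 ]
 [ 0.    -1.    -0.001]]
cam in tool [-0.0785 -0.1233 -0.0006]
[[ 0.     0.952  0.305]
 [ 0.    -0.305  0.952]
 [ 1.    -0.    -0.   ]]
1.0     .     0.35-0.42 0.35-0.42 0.35-0.42     .         .         .         .         .         .         .         .         .         .    
0.9 0.06-0.32 0.06-0.36 0.06-0.36 0.06-0.42 0.06-0.42 0.06-0.41 0.06-0.41 0.06-0.40 0.06-0.40     .         .         .         .         .    
0.8 0.33-0.35 0.33-0.35 0.33-0.35 0.33-0.35     .         .         .         .         .         .         .     0.06-0.09 0.06-0.12     .    
0.7     .         .         .         .         .         .         .     0.06-0.41     .         .     0.06-0.08 0.07-0.09 0.06-0.08 0.07-0.07
0.6     .         .         .         .         .         .         .     0.06-0.48 0.06-0.42     .     0.06-0.07 0.06-0.10 0.06-0.07     .    
0.5     .         .         .         .     0.06-0.13 0.12-0.13     .     0.22-0.42 0.17-0.42 0.17-0.41 0.16-0.41 0.16-0.40 0.16-0.40     .    
0.4     .         .         .     0.06-0.06     .   
[... 191 characters left out ...]
         .         .         .         .    
0.2     .         .         .     0.06-0.06     .         .         .     0.29-0.43 0.31-0.43     .         .     0.25-0.37 0.25-0.41     .    
0.1     .         .         .         .         .         .         .         .         .         .         .     0.25-0.35 0.30-0.41     .    
0.0     .         .         .         .         .     0.06-0.36 0.19-0.38     .         .         .         .         .         .         .    
-0.1     .         .         .         .         .     0.06-0.28     .         .         .         .         .         .         .         .    
[0.5, 0.4, 0.3, 0.2, 0.1, 0.0, -0.1, -0.2, -0.3, -0.4, -0.5, -0.6, -0.7, -0.8]
```

Run:
```python
from h import *
for n,us,vs in [('top0',range(440,640,14),range(4,400,26)),('scene0',range(300,640,22),range(4,130,14))]:
    f=load(n); print(n)
    for v in vs: print(v,' '.join('%5.2f,%5.2f,%4.2f'%tuple(pt(f,u,v)) if f['range_z'][v,u]>0 else '   -   ' for u in us))
```

```text
top0
4  0.91,-0.13,-0.12  0.91,-0.17,-0.12  0.91,-0.20,-0.11  0.91,-0.23,-0.11  0.91,-0.26,-0.11  0.76,-0.16,0.19  0.74,-0.16,0.24  0.72,-0.16,0.29  0.70,-0.16,0.32  0.69,-0.16,0.36  0.67,-0.16,0.39  0.66,-0.16,0.41  0.65,-0.16,0.44  0.64,-0.16,0.46  0.63,-0.16,0.47
30  0.80,-0.10,-0.00  0.79,-0.13,0.02  0.79,-0.15,0.02  0.77,-0.16,0.07  0.74,-0.16,0.14  0.72,-0.16,0.20  0.70,-0.16,0.24  0.68,-0.16,0.29  0.67,-0.16,0.32  0.66,-0.17,0.34  0.64,-0.16,0.39  0.63,-0.16,0.41  0.63,-0.17,0.42  0.62,-0.18,0.43  0.62,-0.19,0.43
56  0.75,-0.10,0.00  0.74,-0.13,0.01  0.74,-0.15,0.02  0.72,-0.16,0.07  0.70,-0.16,0.14  0.68,-0.16,0.19  0.65,-0.15,0.27  0.64,-0.15,0.30  0.63,-0.16,0.32  0.63,-0.17,0.34  0.61,-0.16,0.39  0.60,-0.16,0.41  0.60,-0.17,0.42  0.60,-0.18,0.42  0.60,-0.20,0.42
82  0.70,-0.10,-0.00  0.69,-0.13,0.01  0.69,-0.15,0.02  0.67,-0.16,0.07  0.66,-0.16,0.12  0.63,-0.15,0.22  0.62,-0.15,0.27  0.61,-0.15,0.30  0.60,-0.16,0.32  0.59,-0.16,0.36  0.58,-0.16,0.39  0.57,-0.16,0.41  0.57,-0.17,0.42  0.57,-0.18,0.42  0.57,-0.20,0.42
108  0.64,-0.10,-0.00  0.64,-0.12,0.02  0.63,-0.15,0.04  
[... 4875 characters left out ...]
1.57,-0.10  0.90,-1.86,-0.15  0.91,-2.27,-0.23  0.88,-2.65,-0.29  0.74,-2.66,-0.27  0.61,-2.67,-0.25  0.07,-0.00,0.35  0.04, 0.03,0.35
102  0.91,-0.24,0.10  0.73,-0.16,0.16  0.66,-0.17,0.17  0.62,-0.21,0.17  0.75,-0.50,0.08  0.68,-0.53,0.09  0.68,-0.68,0.06  0.91,-1.33,-0.12  0.91,-1.60,-0.18  0.90,-1.91,-0.25  0.91,-2.33,-0.33  0.86,-2.66,-0.39  0.72,-2.66,-0.36  0.58,-2.64,-0.33  0.06, 0.03,0.34  0.03, 0.05,0.35
116  0.91,-0.24,0.06  0.74,-0.16,0.12  0.66,-0.16,0.13  0.62,-0.21,0.13  0.70,-0.43,0.06  0.67,-0.52,0.05  0.63,-0.60,0.04  0.90,-1.35,-0.20  0.91,-1.64,-0.27  0.90,-1.97,-0.35  0.91,-2.40,-0.45  0.83,-2.67,-0.50  0.69,-2.67,-0.46  0.56,-2.66,-0.43  0.05, 0.05,0.32  0.03, 0.07,0.33
```

Request:
jog_arm(motion=[[1,[0,-0.035,-0.015],[0,0,0]],[1,[0,-0.035,-0.015],[0,0,0]],[1,[0,-0.035,-0.018],[0,0,0]],[1,[0,-0.035,-0.018],[0,0,0]],[1,[0,-0.035,-0.018],[0,0,0]],[1,[0,-0.035,-0.018],[0,0,0]],[1,[0,-0.035,-0.018],[0,0,0]],[1,[0,-0.035,-0.018],[0,0,0]],[1,[0,0,0],[0,0,0]]])

```text
clock: 0.9
tcp_pos: [0.1679, -0.5091, 0.5389]
orientation: [-0.325, 2.035, -2.06]
contact_force: [0.5, -1.4, 0.6]
grip_width: 0.0855
```

Request:
jog_arm(motion=[[1,[-0.02,0,-0.004],[0,-2,0]],[1,[-0.036,0,0],[0,-4,0]],[1,[-0.036,0,0],[0,-4,0]],[1,[-0.036,0,0],[0,-4,0]],[1,[-0.036,0,0],[0,-4,0]],[1,[-0.036,0,0],[0,-4,0]],[1,[-0.036,0,0],[0,-4,0]],[1,[-0.036,0,0],[0,-4,0]]])

```text
clock: 1.57
tcp_pos: [0.3987, -0.3652, 0.5291]
orientation: [-0.775, 1.721, -1.718]
contact_force: [0.7, -1.3, 0.4]
grip_width: 0.0854
```

Run:
```python
from h import *
o=r.get_obs(); print(o['joints'],o['tcp_pos'],np.round(R.from_rotvec(o['orientation']).as_matrix(),3))
```

```text
[ 0.82103892  0.13287302 -0.22563444  1.41176506  0.02926382  1.60181825
 -0.1259355 ] [ 0.39872452 -0.36518129  0.52908411] [[-0.662 -0.001  0.749]
 [-0.749  0.001 -0.662]
 [-0.    -1.    -0.002]]
```

Request:
jog_arm(motion=[[1,[-0.036,0,-0.006],[0,-4,0]],[1,[-0.036,0,-0.006],[0,-4,0]],[1,[-0.036,0,-0.006],[0,-4,0]],[1,[-0.036,0,-0.006],[0,-4,0]],[1,[-0.036,0,-0.002],[0,-4,0]],[1,[-0.036,0,0],[0,-4,0]],[1,[-0.036,0,0],[0,-4,0]],[1,[-0.036,0,0],[0,-4,0]],[1,[-0.036,0,0],[0,-4,0]],[1,[0,0,0],[0,0,0]]])

```text
clock: 2.4
tcp_pos: [0.5148, -0.0554, 0.5297]
orientation: [-1.166, 1.273, -1.267]
contact_force: [-0.8, 1.3, 0.7]
grip_width: 0.0852
```

Run:
```python
from h import *
o=r.get_obs(); print(o['joints'],o['tcp_pos'],np.round(R.from_rotvec(o['orientation']).as_matrix(),3))
f=cam('wrist','w1')
```

```text
[ 0.46729074  0.11434235 -0.53570702  1.44214639  0.05444401  1.6010468
 -0.14742806] [ 0.51477893 -0.05541365  0.52974941] [[-0.083 -0.     0.997]
 [-0.997  0.004 -0.083]
 [-0.004 -1.    -0.001]]
```

View pics/w1.png

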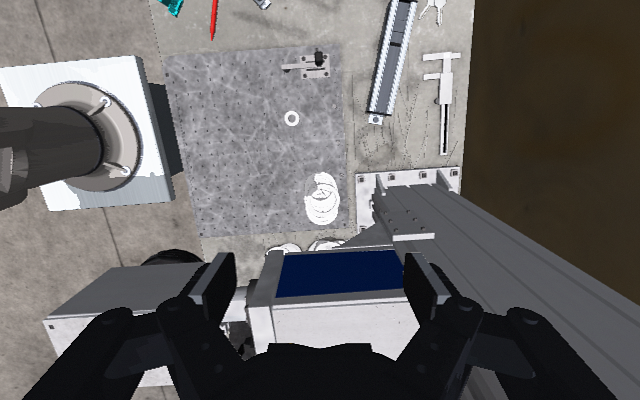

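The wrist view is clear of the machine. The strut runs from (412,0) to (378,110) and the bolt shows at the top, near (262,3). Next I measure the strut and bolt poses roughly from the top image.

Run:
```python
from h import *
t=load('top0')
c=[pt(t,270+x/5,55+y/5,zw=.041) for x,y in [(105,40),(82,150),(620,180),(592,290)]]
for p in c: print(np.round(p,4))
c=np.array(c); L=(c[0]+c[1])/2; Rr=(c[2]+c[3])/2; d=L-Rr; print('ctr',c.mean(0),'len',np.linalg.norm(d),'az',np.degrees(np.arctan2(d[1],d[0])),'w',np.linalg.norm(c[0]-c[1]))
e=d/np.linalg.norm(d)
for x,y in [(288,145),(278,145),(270,142),(228,130),(175,115)]: print(x,np.dot(pt(t,270+x/5,55+y/5,zw=.038)-c.mean(0),e))
# bolt top corners crop c1 /8 + (248,195)
b=[pt(t,248+x/8,195+y/8,zw=.058) for x,y in [(87,190),(172,123),(195,150),(110,215)]]
for p in b: print(np.round(p,4))
b=np.array(b);print(b.mean(0),np.degrees(np.arctan2(*(b[1]-b[0])[[1,0]])))
```

```text
[0.7134 0.1932 0.041 ]
[0.671  0.2011 0.041 ]
[ 0.6634 -0.003   0.041 ]
[0.621  0.0074 0.041 ]
ctr [0.66718616 0.09967375 0.041     ] len 0.20126790415640272 az 75.61503448043132 w 0.043158515157795146
288 0.024741248971003067
278 0.028406056848901
270 0.031640009397617165
228 0.04823922112985132
175 0.06916858362817764
[0.4176 0.2459 0.058 ]
[0.4331 0.2268 0.058 ]
[0.427  0.2215 0.058 ]
[0.4119 0.2406 0.058 ]
[0.42241791 0.23370261 0.058     ] -50.76568425227879
```

Request:
jog_arm(motion=[[1,[-0.03,0.02,0.01],[0,0,0]],[1,[-0.03,0.02,0.01],[0,0,0]],[1,[-0.03,0.02,0.01],[0,0,0]],[1,[-0.03,0.02,0.01],[0,0,0]],[1,[-0.002,0.035,0.014],[0,0,0]],[1,[-0.002,0.035,0.014],[0,0,0]],[1,[-0.002,0.035,0.014],[0,0,0]],[1,[-0.002,0.035,0.014],[0,0,0]],[1,[-0.002,0.035,0.014],[0,0,0]],[1,[-0.002,0.035,0.014],[0,0,0]]])

```text
clock: 3.28
tcp_pos: [0.6511, 0.0531, 0.2376]
orientation: [-1.161, 1.284, -1.284]
contact_force: [0.6, -1.1, 0.9]
grip_width: 0.0851
```

Request:
jog_arm(motion=[[1,[0,0.034,0.004],[0,3,0]],[1,[0,0.034,0.004],[0,3,0]],[1,[0,0.03,0.004],[0,3,0]],[1,[0,0,0],[0,0,0]],[1,[0,0,0],[0,0,0]]])

```text
clock: 3.7
tcp_pos: [0.6615, 0.0514, 0.1404]
orientation: [-1.081, 1.398, -1.395]
contact_force: [-0.0, -0.5, 0.6]
grip_width: 0.0855
```

Run:
```python
from h import *
o=r.get_obs(); print(o['joints'],o['tcp_pos'],np.round(R.from_rotvec(o['orientation']).as_matrix(),3))
f=cam('wrist','w2')
```

```text
[ 0.16791332  0.61958577 -0.48650088  1.64720043  0.33658516  0.96382751
 -0.69349316] [0.66147101 0.05142908 0.14041969] [[-0.254 -0.004  0.967]
 [-0.967 -0.001 -0.254]
 [ 0.002 -1.    -0.004]]
```

View pics/w2.png

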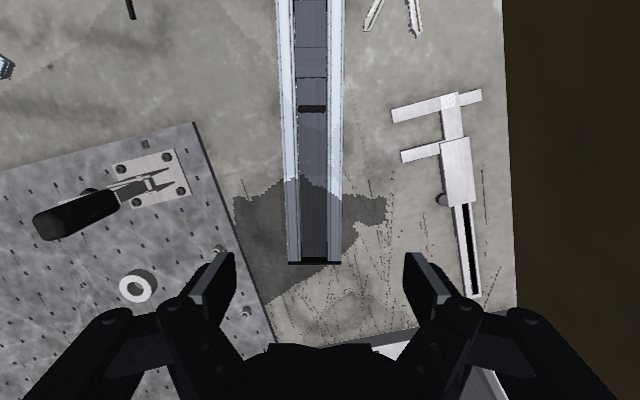

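Run:
```python
from h import *
f=load('w2'); crop(f,265,0,365,120,5,'c3'); crop(f,265,180,365,280,5,'c4')
for u,v in [(300,108),(312,104),(312,108),(312,112),(312,90),(312,125),(312,160),(312,60),(312,230),(287,150),(336,150)]: print(u,v,pt(f,u,v))
```

```text
300 108 [0.66715158 0.13041147 0.040088  ]
312 104 [0.67629469 0.13096627 0.03332814]
312 108 [0.67570645 0.12815906 0.03913712]
312 112 [0.67498299 0.12542152 0.03975646]
312 90 [0.67893682 0.14039831 0.03622854]
312 125 [0.67237697 0.11619577 0.03618965]
312 160 [0.66535301 0.09023675 0.03655067]
312 60 [0.68419057 0.15960738 0.03785343]
312 230 [0.6496053  0.03209339 0.03684284]
287 150 [0.6492133  0.10339514 0.04175754]
336 150 [0.68554766 0.0938369  0.04150318]
```

View pics/c3.png

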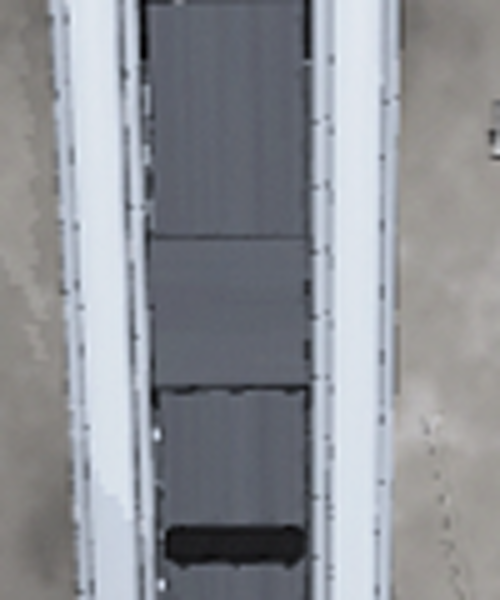

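View pics/c4.png

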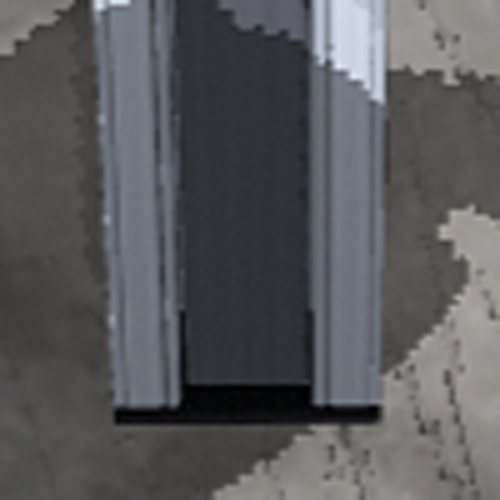

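Run:
```python
from h import *
f=load('w2')
rows=[(275.4,346,0),(278,344.7,60),(281,343.4,120),(285,342.2,190),(287.6,341.2,258)]
M=[]
for l,rr,v in rows:
    a=pt(f,l,v,zw=.041);b=pt(f,rr,v,zw=.041);M.append((a+b)/2);print(a,b,np.linalg.norm(a-b))
M=np.array(M)[:,:2]; c=M.mean(0);_,_,V=np.linalg.svd(M-c);e=V[0]*np.sign(V[0][1]);print('az',np.degrees(np.arctan2(e[1],e[0])),(M-c)@np.array([-e[1],e[0]]))
end=pt(f,314.3,262,zw=.041)[:2];print('end',end)
ctr=end+e*0.1; print('ctr',ctr)
fc=pt(f,312,112.6,zw=.0405)[:2]; print('face x',(fc-ctr)@e, 'back',(pt(f,312,105,zw=.0405)[:2]-ctr)@e)
# top cam strut: range mask fit
t=load('top0'); vv,uu=np.mgrid[55:125,270:410]; z=t['range_z'][vv,uu]
P=np.stack([(uu-t['cx'])/t['fx'],(vv-t['cy'])/t['fy'],np.ones_like(z)],-1)*z[...,None]@cR(t).T+t['xyz']
m=(P[...,2]>.034)&(P[...,2]<.05)
m=cv2.morphologyEx(m.astype(np.uint8),cv2.MORPH_OPEN,np.ones((3,3)))
q=P[m>0][:,:2].astype(np.float32); rc=cv2.minAreaRect(q*1000);print(rc, np.median(P[m>0][:,2]))
```

```text
[0.67013457 0.20030413 0.041     ] [0.71543333 0.18833052 0.041     ] 0.04685450497108177
[0.66106615 0.16524652 0.041     ] [0.70635418 0.15331375 0.041     ] 0.046833714667009974
[0.65116959 0.12579568 0.041     ] [0.6961569  0.11398453 0.041     ] 0.04651194233320501
[0.63835305 0.07305302 0.041     ] [0.68279578 0.06144069 0.041     ] 0.0459347637145934
[0.62276739 0.01364704 0.041     ] [0.66781418 0.00194089 0.041     ] 0.04654296481707638
az 75.75268807407267 [-9.21226865e-05  7.96519861e-05  1.23358090e-04 -1.46302985e-04
  3.54155956e-05]
end [0.64420118 0.00402355]
ctr [0.66881196 0.10094779]
face x 0.02482679080870103 back 0.03018088152139475
((668.6951293945312, 100.66001892089844), (205.9130096435547, 48.096168518066406), 75.7839584350586) 0.039464855543094035
```

The strut's centre is at (0.6688, 0.1009) with its slot at azimuth 75.8°, and the top and wrist views agree within 1 mm. The plunger is the dark bar at (312,105–113), its face at strut x ≈ 24.8 mm. Now to the bolt.

Request:
jog_arm(motion=[[1,[0,-0.035,0],[0,0,0]],[1,[0,-0.035,0],[0,0,0]],[1,[-0.0145,-0.01,-0.0347],[0,0,0]],[1,[-0.0145,0,-0.0347],[0,0,0]],[1,[-0.0145,0,-0.0347],[0,0,0]],[1,[-0.0145,0,-0.0347],[0,0,0]],[1,[-0.0145,0,-0.0347],[0,0,0]],[1,[-0.0145,0,-0.0347],[0,0,0]],[1,[-0.0145,0,-0.0347],[0,0,0]],[1,[-0.0145,0,-0.0347],[0,0,0]]])

```text
clock: 4.58
tcp_pos: [0.4231, 0.2368, 0.2252]
orientation: [-1.072, 1.392, -1.396]
contact_force: [0.5, 0.9, 0.4]
grip_width: 0.0856
```

Request:
jog_arm(motion=[[1,[0,0.007,0],[0,-6.74,0]],[1,[0,0.007,0],[0,-6.74,0]],[1,[0,0.007,0],[0,-6.74,0]],[1,[0,0.007,0],[0,-6.74,0]],[1,[0,0.007,0],[0,-6.74,0]],[1,[0,0.007,0],[0,-6.74,0]],[1,[0,0.007,0],[0,-6.74,0]],[1,[0,0.007,0],[0,-6.74,0]],[1,[0,0,0],[0,0,0]],[1,[0,0,0],[0,0,0]]])

```text
clock: 5.42
tcp_pos: [0.4245, 0.2357, 0.168]
orientation: [-1.455, 0.693, -0.696]
contact_force: [0.0, 0.2, 0.3]
grip_width: 0.0853
```

Run:
```python
from h import *
o=r.get_obs(); print(o['joints'],o['tcp_pos'],np.round(R.from_rotvec(o['orientation']).as_matrix(),3))
f=cam('wrist','w3'); crop(f,240,90,400,210,5,'c5')
```

```text
[ 0.04728858  0.38177787 -0.8163673   2.03841755  0.36599161  0.86615326
 -0.29340014] [0.4245397  0.23565232 0.16803996] [[ 0.63   0.003  0.777]
 [-0.777  0.001  0.63 ]
 [ 0.001 -1.     0.003]]
```

View pics/w3.png

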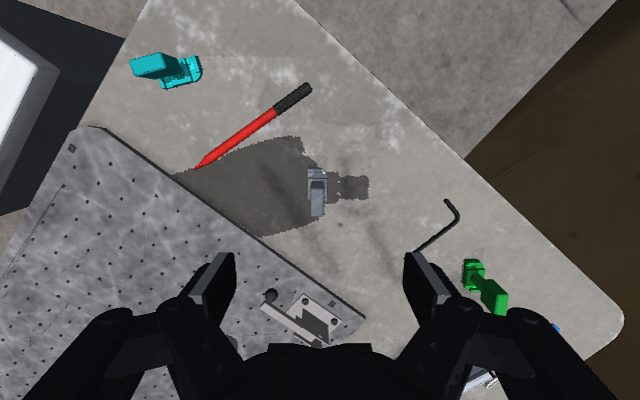

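View pics/c5.png

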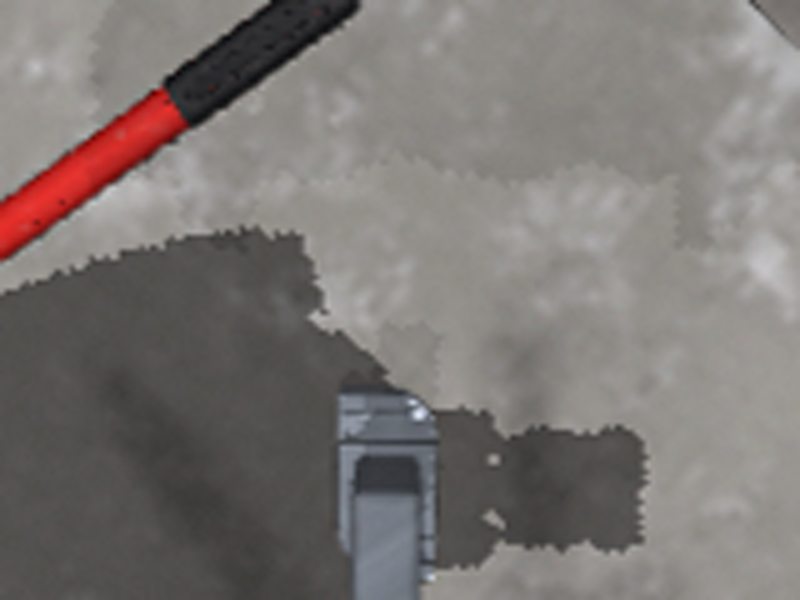

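Run:
```python
from h import *
f=load('w3'); crop(f,295,160,345,225,9,'c6')
```

```text
(no output)
```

View pics/c6.png

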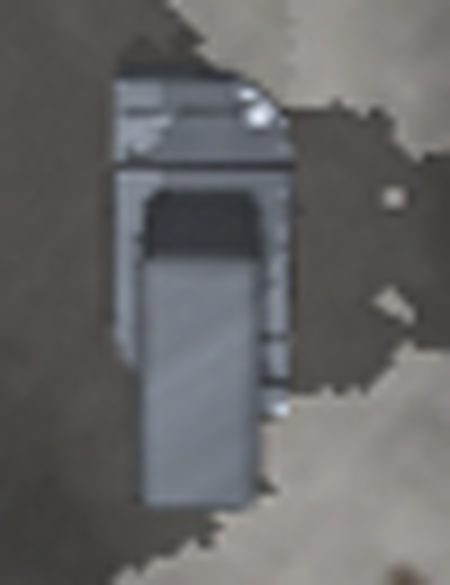

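Run:
```python
from h import *
f=load('w3'); o=r.get_obs(); T=R.from_rotvec(o['orientation']).as_matrix()
b=np.array([pt(f,295+x/9,160+y/9,zw=.058) for x,y in [(145,258),(255,258),(252,503),(143,505)]])
c=b.mean(0);d=(b[0]+b[1]-b[2]-b[3]);print(c,np.linalg.norm(d)/2,np.linalg.norm(b[0]-b[1]),np.degrees(np.arctan2(d[1],d[0])),'z az',np.degrees(np.arctan2(T[1,2],T[0,2])))
h=np.array([pt(f,295+x/9,160+y/9,zw=.009) for x,y in [(115,80),(115,355),(293,130),(290,380)]]);print(h)
print('tool delta',T.T@(np.array([c[0],c[1],.046])-o['tcp_pos']), o['tcp_pos'])
```

```text
[0.42328458 0.23558572 0.058     ] 0.024554487425539544 0.010262838392494313 128.31069432468297 z az 38.99301872675888
[[0.40397659 0.24437573 0.009     ]
 [0.42375299 0.21933539 0.009     ]
 [0.42285731 0.25239034 0.009     ]
 [0.44121061 0.22958514 0.009     ]]
tool delta [-0.00083776  0.12201354 -0.00140718] [0.42456201 0.23571787 0.16801777]
```

Request:
jog_arm(motion=[[0.6,[-0.001,0.03,-0.0014],[0,0,0]],[0.6,[0,0.03,0],[0,0,0]],[0.6,[0,0.03,0],[0,0,0]],[0.5,[0,0.02,0],[0,0,0]],[0.5,[0,0.012,0],[0,0,0]],[0.5,[0,0,0],[0,0,0]],[0.4,[0,0,0],[0,0,0]],[0.3,[0,0,0],[0,0,0]]], force=40)

```text
clock: 6.13
tcp_pos: [0.4231, 0.2359, 0.0458]
orientation: [-1.455, 0.691, -0.694]
contact_force: [-0.0, 0.7, 0.6]
grip_width: 0.026
```

Run:
```python
from h import *
o=r.get_obs(); print(o['tcp_pos'],o['grip_width'],o['contact_force'])
f=cam('wrist','w4'); crop(f,220,200,420,350,4,'c7')
```

```text
[0.42305717 0.23594051 0.04581092] 0.02595168752606379 [-0.01409339  0.73275984  0.58042594]
```

View pics/c7.png

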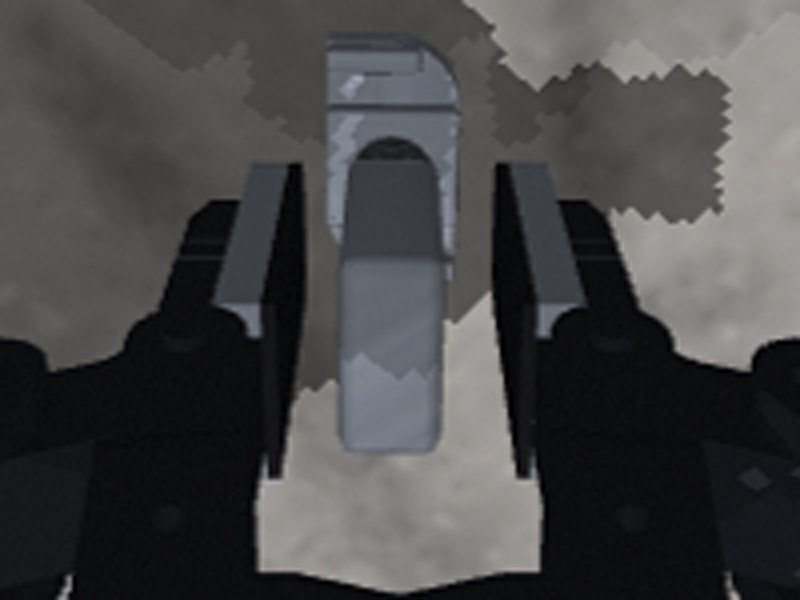

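The tab sits between the pads about 1 mm left of centre (tab middle 391 against pad middle 398 in the crop). I correct that and close.

Request:
jog_arm(motion=[[0.25,[0,0,-0.001],[0,0,0]],[0.2,[0,0,0],[0,0,0]],[0.15,[0,0,0],[0,0,0]],[0.1,[0,0,0],[0,0,0]],[0.05,[0,0,0],[0,0,0]],[0.05,[0,0,0],[0,0,0]],[0.0,[0,0,0],[0,0,0]],[0.0,[0,0,0],[0,0,0]]], force=60)

```text
clock: 6.85
tcp_pos: [0.4217, 0.2346, 0.045]
orientation: [-1.457, 0.692, -0.693]
contact_force: [-0.8, -0.9, 7.3]
grip_width: 0.011
```

Run:
```python
from h import *
o=r.get_obs(); print(o['tcp_pos'],o['grip_width'],o['contact_force'],o['joints'])
f=cam('wrist','w5'); crop(f,220,200,420,350,4,'c8')
```

```text
[0.42168803 0.23462102 0.04495999] 0.010972380395060901 [-0.79789679 -0.92313006  7.32513875] [-0.09835365  0.5701874  -0.66258349  2.12257273  0.59367639  0.63695574
 -0.4926597 ]
```

View pics/c8.png

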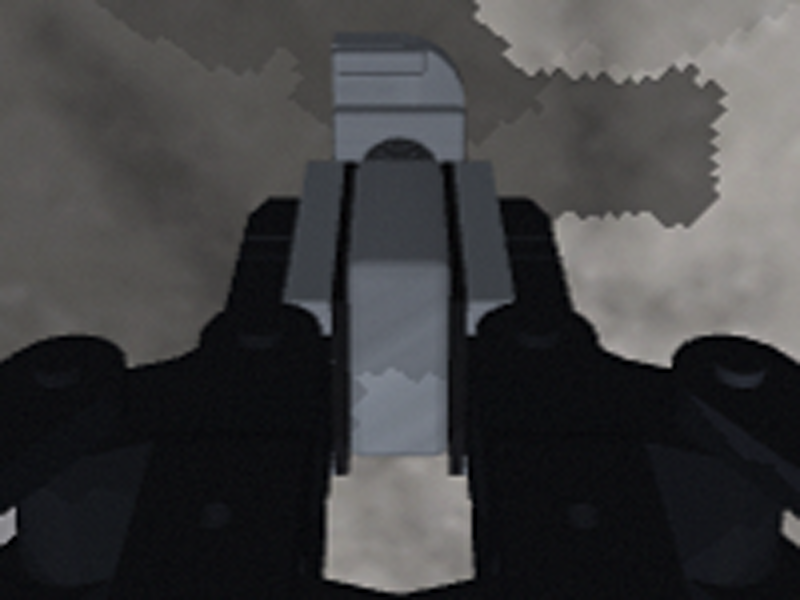

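Run:
```python
from h import *
f=load('w5'); o=r.get_obs(); T=R.from_rotvec(o['orientation']).as_matrix()
for z,pts in [(.058,[(351,262),(447,262),(447,453),(351,453)]),(.009,[(332,45),(465,110)])]:
  for x,y in pts: print(z,T.T@(pt(f,220+x/4,200+y/4,zw=z)-o['tcp_pos']))
print(T)
```

```text
0.058 [-0.01289122 -0.01303937 -0.00431114]
0.058 [-0.0128887  -0.01303059  0.00609093]
0.058 [ 0.01198003 -0.0130131   0.00641169]
0.058 [ 0.01197777 -0.01302241 -0.00462089]
0.009 [-0.02002031  0.03595184 -0.00892038]
0.009 [-0.00966431  0.03597564  0.01080589]
[[ 6.31606620e-01  1.09113939e-03  7.75288261e-01]
 [-7.75288719e-01 -4.18773075e-06  6.31606999e-01]
 [ 6.92417971e-04 -9.99999405e-01  8.43303058e-04]]
```

Request:
jog_arm(motion=[[0,[0,-0.005,0],[0,0,0]],[0,[0,-0.03,0],[0,0,0]],[0,[0,-0.035,0],[0,0,0]],[0,[0,-0.035,0],[0,0,0]],[0,[0,-0.035,0],[0,4,0]],[0,[0,-0.035,0],[0,4,0]],[0,[0,0,0],[0,5,0]],[0,[0,0,0],[0,5,0]],[0,[0,0,0],[0,5,0]],[0,[0,0,0],[0,5,0]]])

```text
clock: 7.73
tcp_pos: [0.4209, 0.2342, 0.2195]
orientation: [-1.294, 1.067, -1.068]
contact_force: [-0.3, 0.5, -1.4]
grip_width: 0.0114
```

Request:
jog_arm(motion=[[0,[0,0,0],[0,5,0]],[0,[0,0,0],[0,5,0]],[0,[0,0,0],[0,5,0]],[0,[0,0,0],[0,5,0]],[0,[0,0,0],[0,5,0]],[0,[0,0,0],[0,0.24,0]],[0,[0,0,0],[0,0,0]]])

```text
clock: 8.32
tcp_pos: [0.4209, 0.2344, 0.2193]
orientation: [-1.085, 1.386, -1.386]
contact_force: [0.3, 0.6, -1.2]
grip_width: 0.011
```

```bash
cat >> h.py <<'E'
def state():
    o=r.get_obs(); T=R.from_rotvec(o['orientation']).as_matrix()
    print('t',round(o['clock'],2),'p',np.round(o['tcp_pos'],4),'zaz',round(np.degrees(np.arctan2(T[1,2],T[0,2])),2),'ydown',np.round(T[:,1],4),'F',np.round(o['contact_force'],1),'M',np.round(o['moment'],2),'w',round(o['grip_width'],4),'q',np.round(o['joints'],2)); return o,T
AZ=np.radians(75.76); E=np.array([np.cos(AZ),np.sin(AZ),0]); N=np.array([-E[1],E[0],0]); C=np.array([.6688,.1009,0])
E
python3 - <<'E'
from h import *
o,T=state(); p=C-0.05*E; p[2]=o['tcp_pos'][2]
print(p, T.T@(p-o['tcp_pos']))
E
```

```text
t 8.32 p [0.4209 0.2344 0.2193] zaz -13.91 ydown [-3.e-04 -3.e-04 -1.e+00] F [ 0.3  0.6 -1.2] M [ 0.01  0.01 -0.  ] w 0.011 q [-0.04  0.27 -0.69  2.    0.21  0.94 -1.08]
[0.65650079 0.05243631 0.21927706] [ 1.20024493e-01 -1.21022216e-05  2.72448528e-01]
```

Request:
jog_arm(motion=[[0,[0.015,0,0.034],[0,0.3,0]],[0,[0.015,0,0.034],[0,0,0]],[0,[0.015,0,0.034],[0,0,0]],[0,[0.015,0,0.034],[0,0,0]],[0,[0.015,0,0.034],[0,0,0]],[0,[0.015,0,0.034],[0,0,0]],[0,[0.015,0,0.034],[0,0,0]],[0,[0.015,0,0.034],[0,0,0]],[0,[0,0,0],[0,0,0]]])

```text
clock: 9.07
tcp_pos: [0.66, 0.0426, 0.2183]
orientation: [-1.076, 1.393, -1.4]
contact_force: [-0.1, -1.4, -1.0]
grip_width: 0.0111
```

Request:
jog_arm(motion=[[0,[0,0.026,0],[0,0,0]],[0,[0,0.026,0],[0,0,0]],[0,[0,0.026,0],[0,0,0]],[0,[0,0.026,0],[0,0,0]],[0,[0,0,0],[0,0,0]],[0,[0,0,0],[0,0,0]]])

```text
clock: 9.57
tcp_pos: [0.6539, 0.0508, 0.1142]
orientation: [-1.084, 1.393, -1.389]
contact_force: [-0.7, -0.6, -0.6]
grip_width: 0.0111
```

Run:
```python
from h import *
o,T=state(); p=C-0.05*E; p[2]=o['tcp_pos'][2]
print(p, T.T@(p-o['tcp_pos']))
f=cam('wrist','w6'); crop(f,220,120,420,270,4,'c9')
```

```text
t 9.57 p [0.6539 0.0508 0.1142] zaz -14.26 ydown [-3.5e-03 -1.0e-04 -1.0e+00] F [-0.7 -0.6 -0.6] M [ 0.04 -0.06 -0.02] w 0.0111 q [ 0.17  0.64 -0.49  1.68  0.37  0.91 -0.71]
[0.65650079 0.05243631 0.11417503] [-2.20627547e-03 -9.25570641e-06  2.12900968e-03]
```

View pics/c9.png

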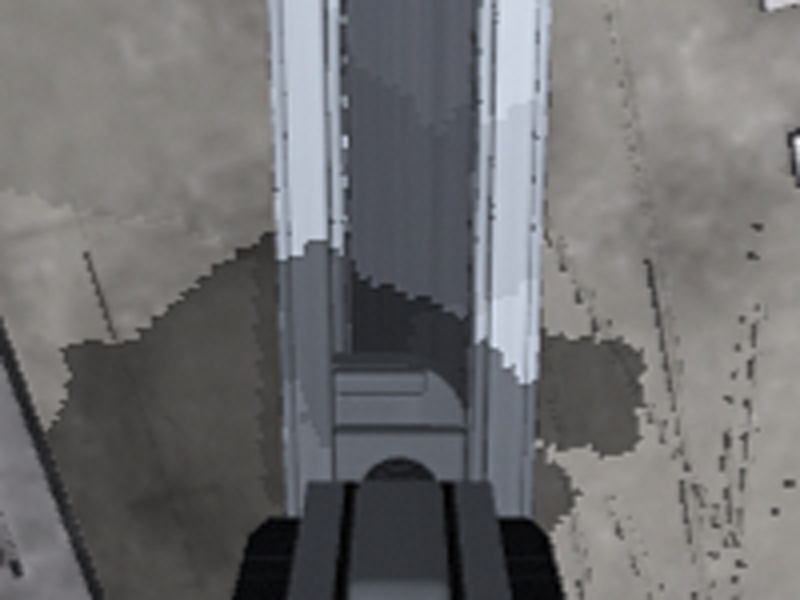

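View pics/w6.png

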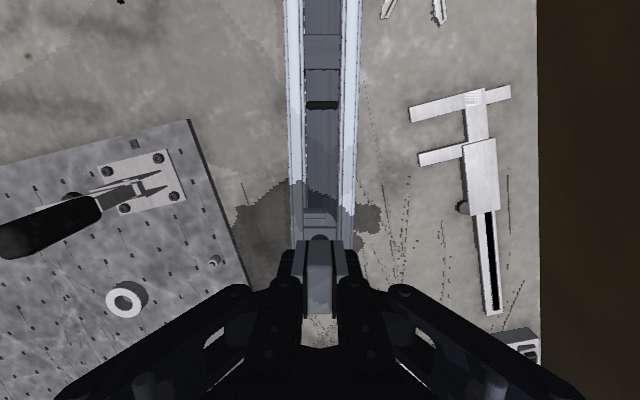

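Run:
```python
from h import *
o,T=state(); f=load('w6')
def tl(x,y,z): return T.T@(pt(f,220+x/4,120+y/4,zw=z)-o['tcp_pos'])
print('head',tl(333,385,.078),tl(470,425,.078), tl(401,368,.078))
for y in (100,250,380,480):
    l={100:277,250:281,380:285.5,480:288.5}[y]; rr={100:548,250:543.5,380:539,480:533}[y]
    print(y,tl((l+rr)/2,y,.041))
print('slot', tl(470,395,.041),tl(335,395,.041))
b=[tl(x,y,.114+.013) for x,y in[(350,600),(447,600)]];print(b)
w2=load('w6')
u,v=proj(f,C+.0248*E+[0,0,.0405]);print('face px',u,v)
```

```text
t 9.62 p [0.6553 0.0512 0.1159] zaz -14.29 ydown [-0.e+00  5.e-04 -1.e+00] F [ 0.2  0.7 -1.8] M [ 0.03 -0.07  0.02] w 0.011 q [ 0.17  0.64 -0.49  1.68  0.37  0.91 -0.71]
head [-0.01636916  0.03795828 -0.01072896] [-0.00999644  0.0379527   0.00966711] [-0.01906531  0.03795822 -0.00066728]
100 [-0.05351256  0.07497386  0.00120905]
250 [-0.02743183  0.07496183  0.00127359]
380 [-0.00303586  0.07495057  0.0013734 ]
480 [0.01698906 0.07494137 0.00117432]
slot [-0.00012265  0.07494786  0.01194013] [-8.10019842e-05  7.49510417e-02 -1.27407410e-02]
[array([-0.01022512, -0.01104514, -0.00619253]), array([-0.01025268, -0.01104651,  0.00439595])]
face px 322.6853307279237 109.68302716713698
```

Request:
jog_arm(motion=[[0,[-0.0012,0.015,0],[0,0,0]],[0,[0,0,0],[0,0,0]],[0,[0,0,0],[0,0,0]],[0,[0,0,0],[0,0,0]]])

```text
clock: 9.95
tcp_pos: [0.6557, 0.0522, 0.1009]
orientation: [-1.08, 1.391, -1.391]
contact_force: [-0.2, 0.4, -1.1]
grip_width: 0.011
```

Run:
```python
from h import *
o,T=state(); p=C-0.05*E; p[2]=o['tcp_pos'][2]
print(p, T.T@(p-o['tcp_pos']))
f=cam('wrist','w7'); crop(f,220,120,420,270,4,'c10'); state()
```

```text
t 9.95 p [0.6557 0.0522 0.1009] zaz -14.34 ydown [ 8.e-04  1.e-04 -1.e+00] F [-0.2  0.4 -1.1] M [ 0.   -0.01 -0.03] w 0.011 q [ 0.17  0.66 -0.49  1.69  0.38  0.89 -0.72]
[0.65650079 0.05243631 0.10093396] [-3.98435324e-04  6.81894300e-07  7.19109698e-04]
t 10.0 p [0.6558 0.0522 0.101 ] zaz -14.35 ydown [ 1.1e-03  1.0e-04 -1.0e+00] F [ 0.1  0.1 -0.2] M [-0.04  0.   -0.  ] w 0.0112 q [ 0.17  0.66 -0.49  1.69  0.38  0.89 -0.72]
```

View pics/c10.png

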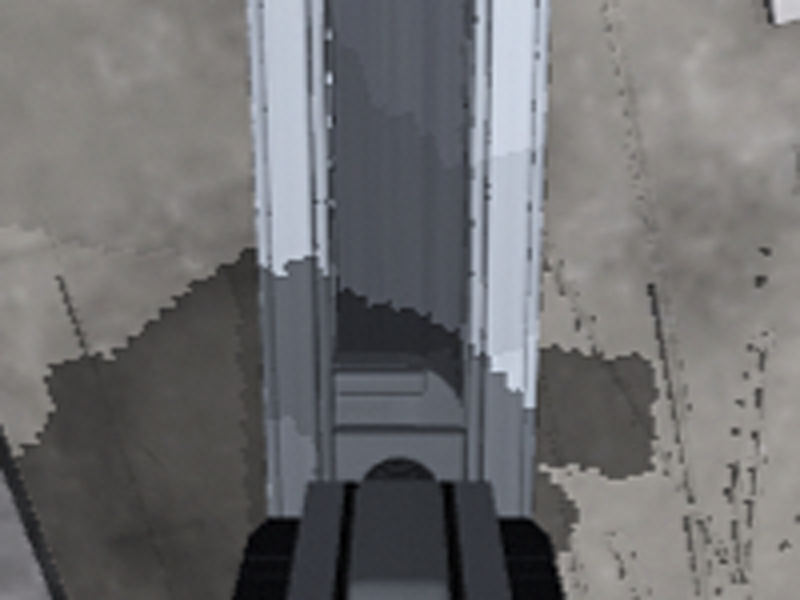

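Request:
jog_arm(motion=[[0,[0,0.008,0.0003],[0,0,0]],[0,[0,0.006,0],[0,0,0]],[0,[0,0.004,0],[0,0,0]],[0,[0,0.003,0],[0,0,0]],[0,[0,0.002,0],[0,0,0]],[0,[0,0,0],[0,0,0]]], force=80)

```text
clock: 10.5
tcp_pos: [0.6558, 0.052, 0.0773]
orientation: [-1.08, 1.391, -1.392]
contact_force: [-0.9, -0.3, 3.9]
grip_width: 0.0109
```

Run:
```python
from h import *
state()
```

```text
t 10.5 p [0.6558 0.052  0.0773] zaz -14.36 ydown [ 1.e-04 -1.e-04 -1.e+00] F [-0.9 -0.3  3.9] M [-0.11  0.24  0.03] w 0.0109 q [ 0.16  0.69 -0.47  1.7   0.39  0.85 -0.74]
```

Request:
jog_arm(motion=[[0,[0,0.003,0],[0,0,0]],[0,[0,0.003,0],[0,0,0]],[0,[0,0.002,0],[0,0,0]],[0,[0,0,0],[0,0,0]],[0,[0,0,0],[0,0,0]]])

```text
clock: 10.92
tcp_pos: [0.6569, 0.0523, 0.0713]
orientation: [-1.078, 1.39, -1.392]
contact_force: [-2.6, -1.0, 10.9]
grip_width: 0.0112
```

Run:
```python
from h import *
state(); f=cam('wrist','w8'); crop(f,220,120,420,270,4,'c11')
```

```text
t 10.92 p [0.6569 0.0523 0.0713] zaz -14.37 ydown [ 2.7e-03  1.0e-04 -1.0e+00] F [-2.6 -1.  10.9] M [-0.2   0.6   0.05] w 0.0112 q [ 0.16  0.7  -0.47  1.7   0.4   0.84 -0.74]
```

View pics/c11.png

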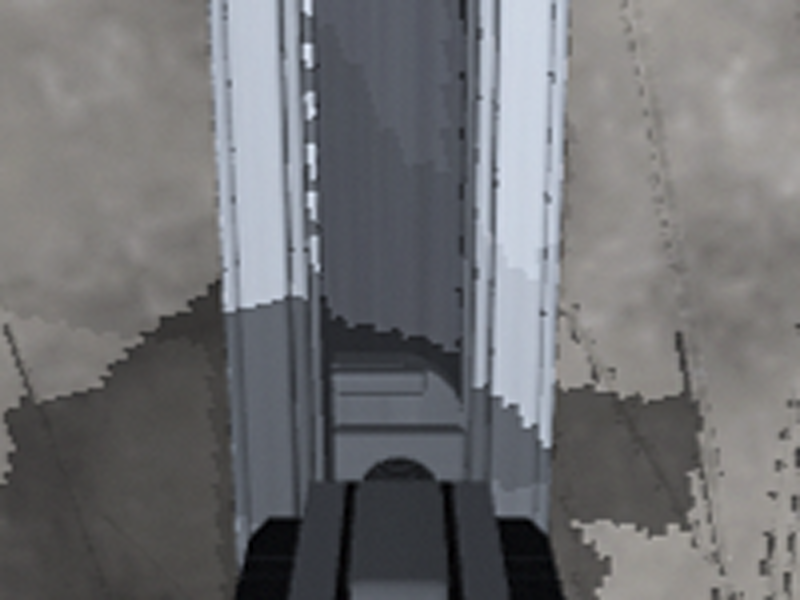

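The head is in the slot but about 1 mm too far right (head middle 399, strut middle 392 in the crop). I shift it back and press a little deeper.

Request:
jog_arm(motion=[[0,[0,0.001,-0.0006],[0,0,0]],[0,[0,0.0015,-0.0004],[0,0,0]],[0,[0,0,0],[0,0,0]],[0,[0,0,0],[0,0,0]]])

```text
clock: 11.3
tcp_pos: [0.6569, 0.0524, 0.0695]
orientation: [-1.076, 1.388, -1.393]
contact_force: [-2.0, -1.4, 13.5]
grip_width: 0.0107
```

Run:
```python
from h import *
state(); f=cam('wrist','w9'); crop(f,220,120,420,270,4,'c12'); state()
```

```text
t 11.3 p [0.6569 0.0524 0.0695] zaz -14.38 ydown [ 0.0047 -0.     -1.    ] F [-2.  -1.4 13.5] M [-0.34  0.42 -0.02] w 0.0107 q [ 0.15  0.7  -0.47  1.7   0.4   0.83 -0.74]
t 11.35 p [0.6569 0.0523 0.0696] zaz -14.38 ydown [ 0.0048 -0.     -1.    ] F [-1.6 -1.6 13.8] M [-0.26  0.47  0.04] w 0.0107 q [ 0.15  0.7  -0.47  1.7   0.4   0.83 -0.74]
```

View pics/c12.png

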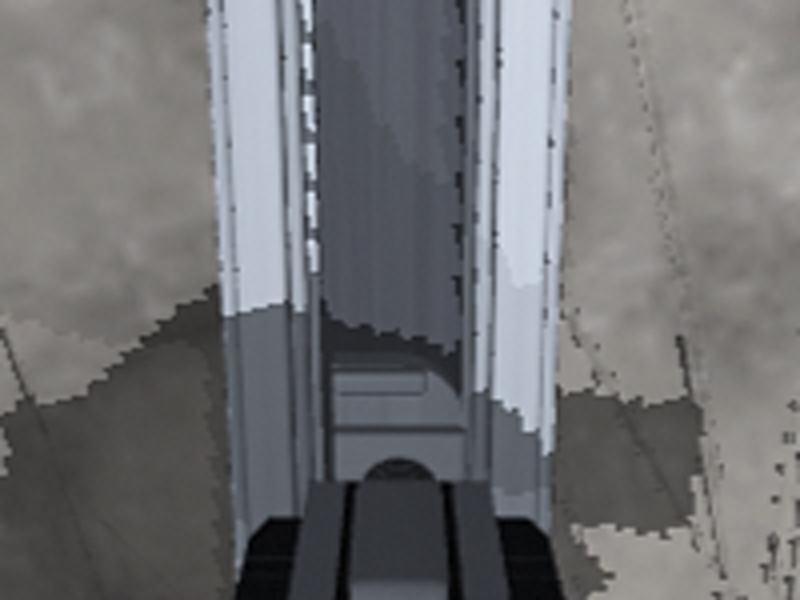

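Request:
jog_arm(motion=[[0,[0,0.0005,-0.0006],[-0.3,0,0]],[0,[0,0.0003,-0.0006],[0,0,0]],[0,[0,0,0],[0,0,0]],[0,[0,0,0],[0,0,0]]])

```text
clock: 11.68
tcp_pos: [0.6569, 0.0523, 0.0693]
orientation: [-1.077, 1.391, -1.392]
contact_force: [1.0, -2.6, 13.9]
grip_width: 0.0108
```

Run:
```python
from h import *
o,T=state();print('strut xy',(o['tcp_pos']-C)@E,(o['tcp_pos']-C)@N)
```

```text
t 11.68 p [0.6569 0.0523 0.0693] zaz -14.41 ydown [ 0.0021  0.0013 -1.    ] F [ 1.  -2.6 13.9] M [-0.45 -0.06  0.03] w 0.0108 q [ 0.16  0.7  -0.47  1.7   0.4   0.84 -0.74]
strut xy -0.05000297095266897 -0.0004457187653434098
```

Request:
jog_arm(motion=[[0,[0,0,-0.0003],[0,4,0]],[0,[0,0,0],[0,5,0]],[0,[0,0,0],[0,5,0]],[0,[0,0,0],[0,5,0]],[0,[0,0,0],[0,5,0]],[0,[0,0,0],[0,0,0]]])

```text
clock: 12.18
tcp_pos: [0.6563, 0.0537, 0.0694]
orientation: [-0.808, 1.686, -1.684]
contact_force: [-0.8, 0.5, 14.1]
grip_width: 0.011
```

Run:
```python
from h import *
o,T=state();print('strut xy',(o['tcp_pos']-C)@E,(o['tcp_pos']-C)@N)
```

```text
t 12.18 p [0.6563 0.0537 0.0694] zaz -38.61 ydown [ 0.0019  0.0023 -1.    ] F [-0.8  0.5 14.1] M [ 0.08  0.11 -0.07] w 0.011 q [ 0.09  0.68 -0.37  1.71  0.31  0.81 -1.1 ]
strut xy -0.04884885561339648 0.00047538784397891087
```

Turning freely. I continue.

Request:
jog_arm(motion=[[0,[0,0,0],[0,6,0]],[0,[0,0,0],[0,6,0]],[0,[0,0,0],[0,6,0]],[0,[0,0,0],[0,6,0]],[0,[0,0,0],[0,6,0]],[0,[0,0,0],[0,0,0]]])

```text
clock: 12.68
tcp_pos: [0.6564, 0.0537, 0.0694]
orientation: [-0.378, 2.019, -2.015]
contact_force: [0.2, 0.8, 13.6]
grip_width: 0.0108
```

Run:
```python
from h import *
o,T=state();print('strut xy',(o['tcp_pos']-C)@E,(o['tcp_pos']-C)@N)
```

```text
t 12.68 p [0.6564 0.0537 0.0694] zaz -68.65 ydown [ 0.002   0.0024 -1.    ] F [ 0.2  0.8 13.6] M [ 0.06  0.08 -0.05] w 0.0108 q [-0.01  0.66 -0.24  1.71  0.2   0.79 -1.54]
strut xy -0.04881250617770879 0.00042126149988807866
```

Request:
jog_arm(motion=[[0,[0,0,0],[0,6,0]],[0,[0,0,0],[0,6,0]],[0,[0,0,0],[0,6,0]],[0,[0,0,0],[0,6,0]],[0,[0,0,0],[0,6,0]],[0,[0,0,0],[0,5.6,0]],[0,[0,0,0],[0,0,0]],[0,[0,0,0],[0,0,0]]])

```text
clock: 13.35
tcp_pos: [0.6565, 0.0536, 0.0693]
orientation: [-0.258, -2.096, 2.09]
contact_force: [0.2, -0.6, 15.3]
grip_width: 0.011
```

Run:
```python
from h import *
o,T=state();print('strut xy',(o['tcp_pos']-C)@E,(o['tcp_pos']-C)@N); f=cam('wrist','w10'); cam('scene','s10');cam('top','t10');print(proj(load('s10'),C+[0,0,.04]))
```

```text
t 13.35 p [0.6565 0.0536 0.0693] zaz -103.96 ydown [ 0.0021  0.0024 -1.    ] F [ 0.2 -0.6 15.3] M [ 0.11  0.01 -0.01] w 0.011 q [-0.11  0.65 -0.08  1.72  0.07  0.77 -2.05]
strut xy -0.04889437120250517 0.0003057853229242561
(np.float64(266.9030660853632), np.float64(177.0647629740634))
```

View pics/w10.png

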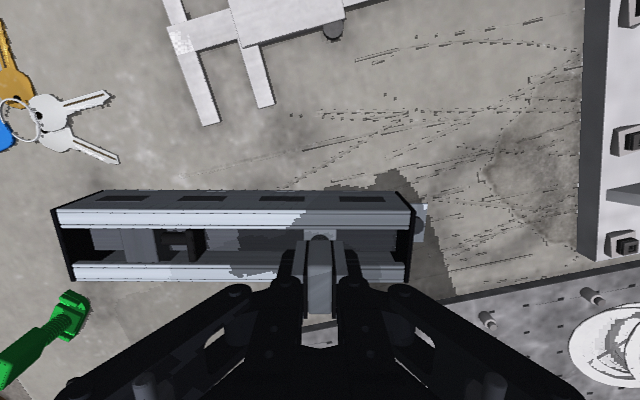

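View pics/s10.png

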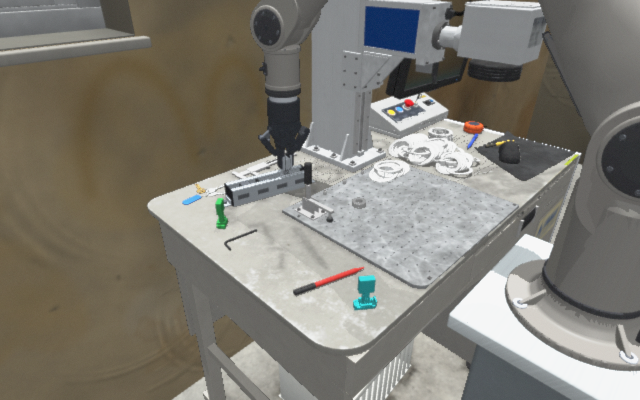

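Request:
jog_arm(motion=[[0,[0,0,-0.003],[0,0.3,0]],[0,[0,0,-0.006],[0,0,0]],[0,[0,0,-0.007],[0,0,0]],[0,[0,0,-0.007],[0,0,0]],[0,[0,0,-0.007],[0,0,0]],[0,[0,0,-0.007],[0,0,0]],[0,[0,0,-0.006],[0,0,0]],[0,[0,0,-0.004],[0,0,0]],[0,[0,0,-0.002],[0,0,0]],[0,[0,0,0],[0,0,0]]])

```text
clock: 14.33
tcp_pos: [0.6683, 0.1005, 0.0693]
orientation: [-0.262, -2.092, 2.087]
contact_force: [0.1, -1.5, 15.1]
grip_width: 0.0107
```

Run:
```python
from h import *
o,T=state();print('strut xy',(o['tcp_pos']-C)@E,(o['tcp_pos']-C)@N,'F along',o['contact_force']@E,o['contact_force']@N)
f=cam('wrist','w11'); crop(f,150,180,350,330,4,'c13')
```

```text
t 14.33 p [0.6683 0.1005 0.0693] zaz -104.25 ydown [ 0.0013  0.0019 -1.    ] F [ 0.1 -1.5 15.1] M [-0.26  0.17  0.02] w 0.0107 q [-0.18  0.67 -0.08  1.68  0.07  0.79 -2.12]
strut xy -0.000532663930795475 0.0004059377009297616 F along -1.3983420116150276 -0.5045019272947153
```

View pics/c13.png

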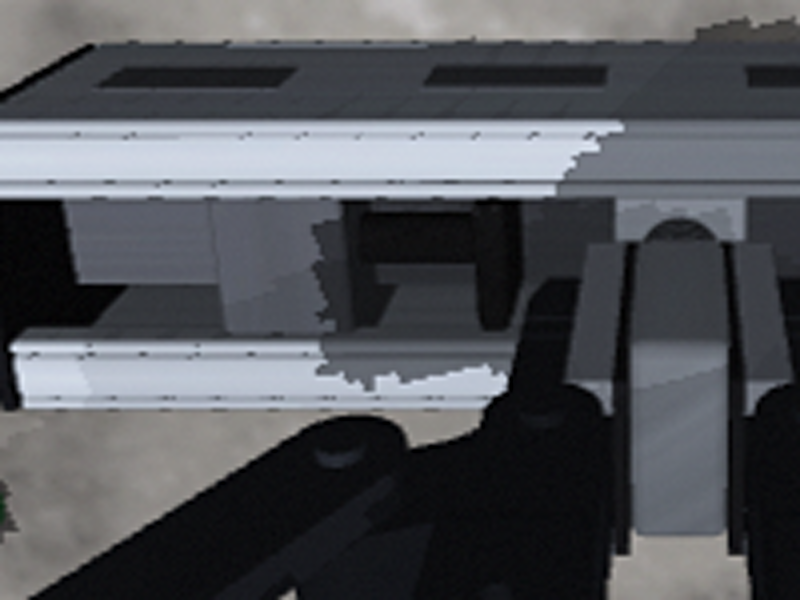

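Request:
jog_arm(motion=[[0,[0,0,-0.003],[0,0,0]],[0,[0,0,-0.004],[0,0,0]],[0,[0,0,-0.003],[0,0,0]],[0,[0,0,-0.002],[0,0,0]],[0,[0,0,-0.001],[0,0,0]],[0,[0,0,0],[0,0,0]]])

```text
clock: 14.88
tcp_pos: [0.6714, 0.1125, 0.0693]
orientation: [-0.263, -2.091, 2.087]
contact_force: [-0.7, -2.8, 14.6]
grip_width: 0.0106
```

```bash
cat > st.py <<'E'
from h import *
import sys
o,T=state();print('strut xy',(o['tcp_pos']-C)@E,(o['tcp_pos']-C)@N,'F along',o['contact_force']@E,o['contact_force']@N)
n=sys.argv[1]
f=cam('wrist','w'+n); crop(f,150,180,350,330,4,'c'+n)
E
python3 st.py 14
```

```text
t 14.88 p [0.6714 0.1125 0.0693] zaz -104.28 ydown [ 0.0011  0.0015 -1.    ] F [-0.7 -2.8 14.6] M [-0.51  0.16  0.08] w 0.0106 q [-0.2   0.68 -0.08  1.66  0.07  0.8  -2.13]
strut xy 0.011883827064306178 0.0003050705852691798 F along -2.9017811966166476 -0.015309343118222322
```

View pics/c14.png

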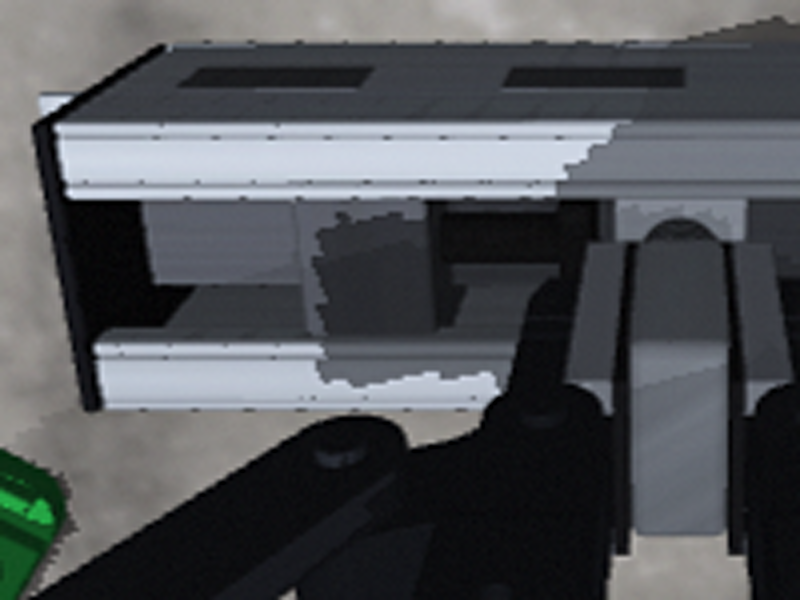

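Request:
jog_arm(motion=[[0,[0,0,-0.001],[0,0,0]],[0,[0,0,-0.001],[0,0,0]],[0,[0,0,-0.001],[0,0,0]],[0,[0,0,-0.001],[0,0,0]],[0,[0,0,0],[0,0,0]]])

```text
clock: 15.35
tcp_pos: [0.6722, 0.1156, 0.0692]
orientation: [-0.263, -2.09, 2.088]
contact_force: [-1.8, -3.6, 13.7]
grip_width: 0.0106
```

```bash
python3 st.py 15
```

```text
t 15.35 p [0.6722 0.1156 0.0692] zaz -104.31 ydown [ 6.e-04  6.e-04 -1.e+00] F [-1.8 -3.6 13.7] M [-0.85  0.26 -0.02] w 0.0106 q [-0.21  0.68 -0.08  1.66  0.07  0.8  -2.14]
strut xy 0.015059145992557662 0.000286345315201488 F along -3.891251900945056 0.8252000318583965
```

View pics/c15.png

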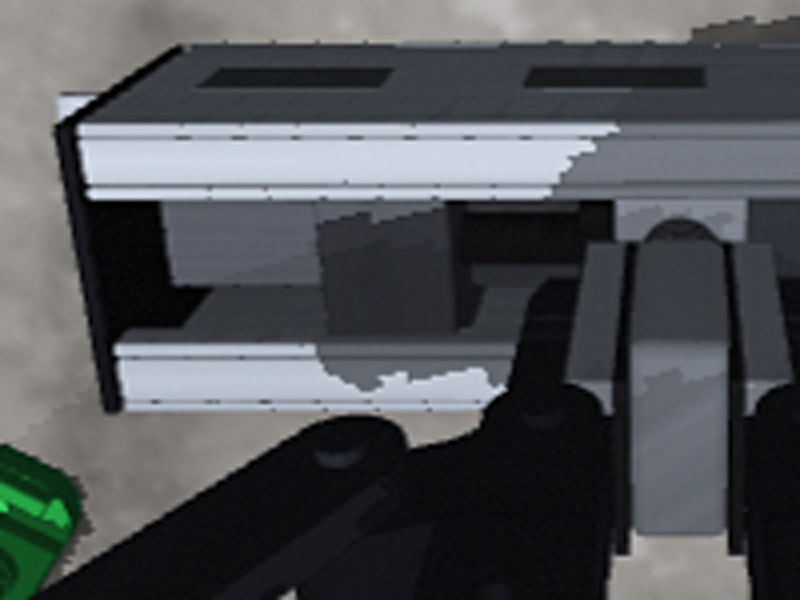

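Request:
jog_arm(motion=[[0,[0,0,-0.001],[0,0,0]],[0,[0,0,-0.001],[0,0,0]],[0,[0,0,-0.001],[0,0,0]],[0,[0,0,-0.001],[0,0,0]],[0,[0,0,-0.001],[0,0,0]],[0,[0,0,0],[0,0,0]],[0,[0,0,0],[0,0,0]]])

```text
clock: 15.98
tcp_pos: [0.6733, 0.1194, 0.069]
orientation: [-0.263, -2.088, 2.089]
contact_force: [-0.9, -5.2, 14.5]
grip_width: 0.0111
```

```bash
python3 st.py 16
```

```text
t 15.98 p [0.6733 0.1194 0.069 ] zaz -104.34 ydown [-0.e+00 -4.e-04 -1.e+00] F [-0.9 -5.2 14.5] M [-1.23  0.34 -0.  ] w 0.0111 q [-0.21  0.69 -0.08  1.65  0.07  0.8  -2.14]
strut xy 0.019031927773272343 0.00022768257880445065 F along -5.301083833548459 -0.4154143385186367
```

View pics/c16.png

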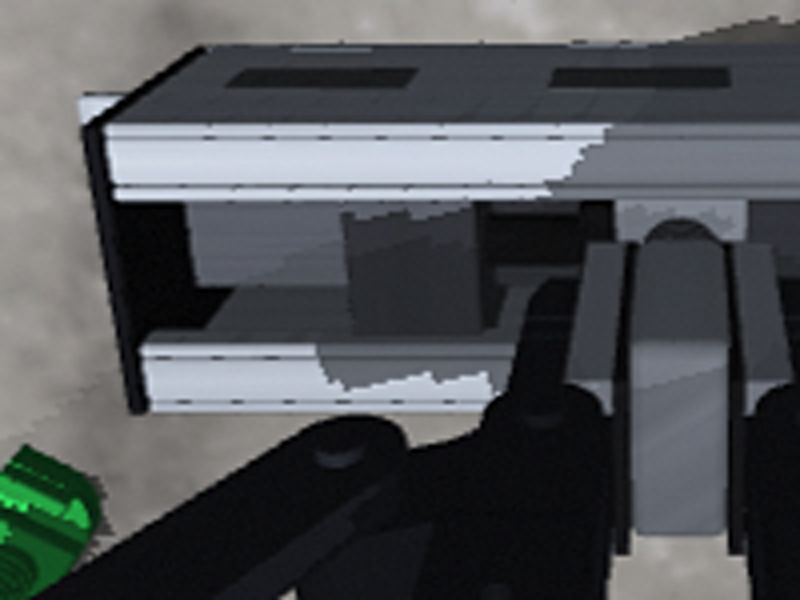

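The plunger is pushed in about 4 mm: the gap between housing and plunger shrank from 118 px to 92 px at about 6.7 px/mm. Now I let the bolt rise while still held.

Request:
jog_arm(motion=[[0,[0,-0.001,0],[0,0,0]],[0,[0,-0.001,0],[0,0,0]],[0,[0,-0.001,0],[0,0,0]],[0,[0,-0.001,0],[0,0,0]],[0,[0,0,0],[0,0,0]],[0,[0,0,0],[0,0,0]]])

```text
clock: 16.53
tcp_pos: [0.6732, 0.1195, 0.0725]
orientation: [-0.263, -2.088, 2.088]
contact_force: [0.2, -4.8, 10.9]
grip_width: 0.0112
```

```bash
python3 st.py 17
```

```text
t 16.53 p [0.6732 0.1195 0.0725] zaz -104.34 ydown [-1.e-04 -3.e-04 -1.e+00] F [ 0.2 -4.8 10.9] M [-1.11  0.02  0.09] w 0.0112 q [-0.21  0.68 -0.08  1.65  0.07  0.81 -2.14]
strut xy 0.019064773635039625 0.00031287347709230666 F along -4.6531863115143155 -1.3412185777504575
```

Request:
jog_arm(motion=[[0,[0,-0.001,0],[0,0,0]],[0,[0,-0.001,0],[0,0,0]],[0,[0,-0.0005,0],[0,0,0]],[0,[0,0,0],[0,0,0]],[0,[0,0,0],[0,0,0]]])

```text
clock: 17.0
tcp_pos: [0.6729, 0.1197, 0.0745]
orientation: [-0.262, -2.088, 2.088]
contact_force: [0.8, -4.0, 8.5]
grip_width: 0.0109
```

```bash
python3 st.py 18
```

```text
t 17.0 p [0.6729 0.1197 0.0745] zaz -104.33 ydown [-7.e-04 -1.e-04 -1.e+00] F [ 0.8 -4.   8.5] M [-0.93 -0.14  0.03] w 0.0109 q [-0.21  0.68 -0.08  1.65  0.07  0.81 -2.14]
strut xy 0.019260990770724712 0.000665812150724328 F along -3.6776944895346806 -1.7141115915262557
```

View pics/c18.png

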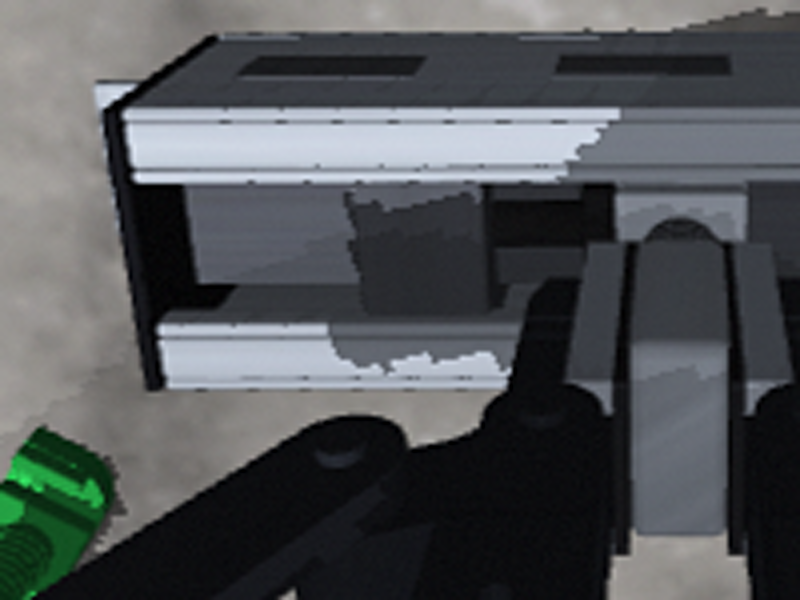

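Request:
jog_arm(motion=[[0,[0,-0.0005,0],[0,0,0]],[0,[0,-0.0005,0],[0,0,0]],[0,[0,-0.0003,0],[0,0,0]],[0,[0,0,0],[0,0,0]],[0,[0,0,0],[0,0,0]]])

```text
clock: 17.47
tcp_pos: [0.6728, 0.1198, 0.0747]
orientation: [-0.261, -2.088, 2.088]
contact_force: [4.2, -4.0, 1.8]
grip_width: 0.0106
```

```bash
python3 st.py 19
```

```text
t 17.47 p [0.6728 0.1198 0.0747] zaz -104.33 ydown [-0.0011 -0.     -1.    ] F [ 4.2 -4.   1.8] M [-1.03 -0.92  0.06] w 0.0106 q [-0.21  0.68 -0.08  1.65  0.07  0.81 -2.14]
strut xy 0.019261781090503093 0.0007703140161920863 F along -2.8269581529164705 -5.002388889709233
```

Request:
jog_arm(motion=[[0,[-0.0005,0,0],[0,0,0]],[0,[-0.0004,0,0],[0,0,0]],[0,[0,0,0],[0,0,0]],[0,[0,0,0],[0,0,0]]], force=30)

```text
clock: 17.85
tcp_pos: [0.6727, 0.1201, 0.0746]
orientation: [-0.258, -2.087, 2.087]
contact_force: [1.3, -4.5, 6.0]
grip_width: 0.0107
```

```bash
python3 st.py 20
```

```text
t 17.85 p [0.6727 0.1201 0.0746] zaz -104.3 ydown [-3.1e-03  3.0e-04 -1.0e+00] F [ 1.3 -4.5  6. ] M [-1.04 -0.37  0.01] w 0.0107 q [-0.21  0.68 -0.08  1.65  0.07  0.82 -2.14]
strut xy 0.01956921188198141 0.0009899681417222992 F along -4.013951708951544 -2.3353401974904395
```

Request:
jog_arm(motion=[[0.16,[0,-0.0003,0],[0,0,0]],[0.2,[0,0,0],[0,0,0]],[0.25,[0,0,0],[0,0,0]],[0.3,[0,0,0],[0,0,0]],[0.35,[0,0,0],[0,0,0]],[0.4,[0,0,0],[0,0,0]]])

```text
clock: 18.4
tcp_pos: [0.6714, 0.1217, 0.0739]
orientation: [-0.254, -2.088, 2.086]
contact_force: [1.0, -0.4, 0.3]
grip_width: 0.0341
```

```bash
python3 st.py 21
```

```text
t 18.4 p [0.6714 0.1217 0.0739] zaz -104.23 ydown [-0.0056  0.0016 -1.    ] F [ 1.  -0.4  0.3] M [0.04 0.01 0.02] w 0.0341 q [-0.21  0.68 -0.08  1.65  0.07  0.82 -2.14]
strut xy 0.020788384823069203 0.0026395923940789744 F along -0.1610487259582096 -1.0414322132359093
```

View pics/c21.png

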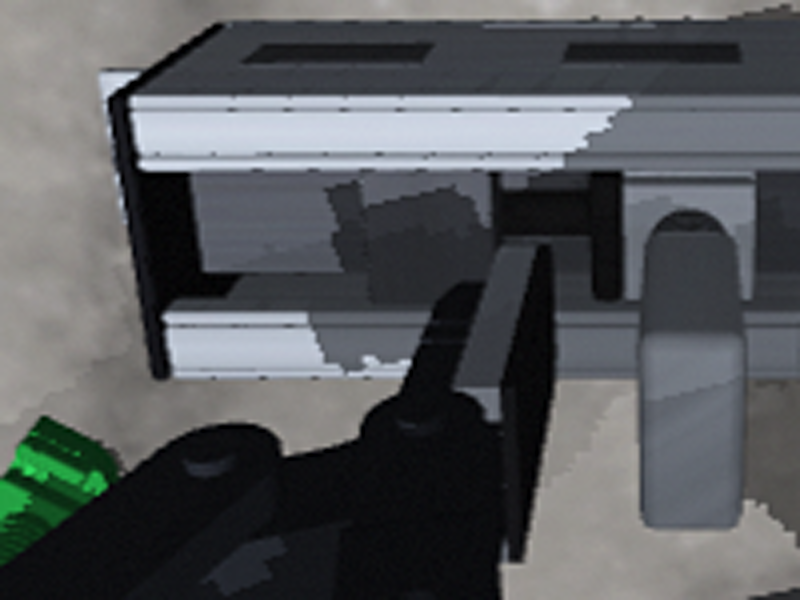

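Request:
jog_arm(motion=[[0.6,[0,0,0],[0,0,0]],[0.6,[0,0,0],[0,0,0]],[0.6,[0,-0.01,0],[0,0,0]],[0.6,[0,-0.02,0],[0,0,0]],[0.6,[0,-0.03,0],[0,0,0]],[0.6,[0,-0.03,0],[0,0,0]],[0.6,[0,0,0],[0,0,0]],[0.6,[0,0,0],[0,0,0]],[0.6,[0,0,0],[0,0,0]]])

```text
clock: 19.2
tcp_pos: [0.6719, 0.121, 0.1644]
orientation: [-0.256, -2.088, 2.086]
contact_force: [0.0, -0.3, -0.8]
grip_width: 0.0514
```

Run:
```python
from h import *
state(); f=cam('wrist','w22'); crop(f,200,80,400,230,4,'c22'); t=cam('top','t22'); s=cam('scene','s22'); crop(s,200,140,340,240,5,'c23')
```

```text
t 19.2 p [0.6719 0.121  0.1644] zaz -104.26 ydown [-0.0048  0.0013 -1.    ] F [ 0.  -0.3 -0.8] M [-0.04  0.02  0.01] w 0.0514 q [-0.21  0.57 -0.09  1.6   0.05  0.97 -2.13]
```

View pics/w22.png

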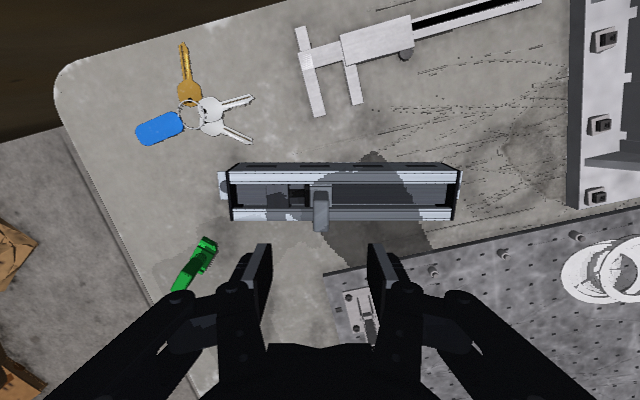

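View pics/c22.png

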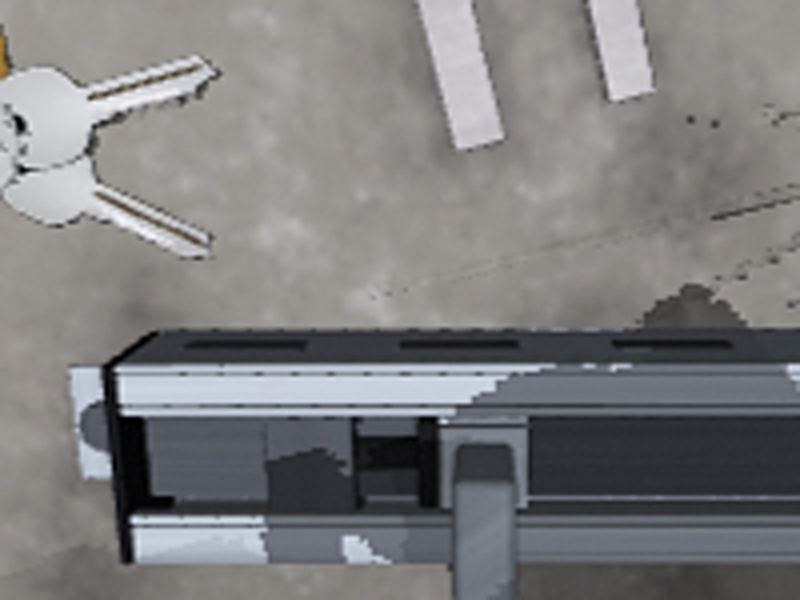

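View pics/c23.png

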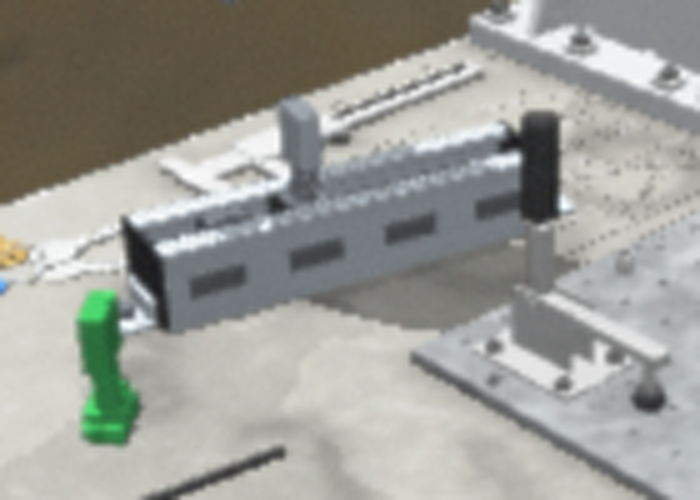

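Run:
```python
from h import *
a=load('w2'); g=lambda f,u,v,z:((pt(f,u,v,zw=z)-C)@E*1000,(pt(f,u,v,zw=z)-C)@N*1000)
print('free: face,back,housing',g(a,312,112.6,.0405)[0],g(a,312,105.2,.0405)[0],g(a,312,77.4,.0405)[0], 'hz',pt(a,312,73)[2])
f=load('w22'); c=lambda x,y:(200+x/4,80+y/4)
for n,x,y,z in [('house',354,430,.0405),('plback',418,430,.0405),('plfront',439,430,.0405),('headL',441,430,.0375),('headR',527,430,.0375),('strut end +',118,390,.041)]:
    print(n,g(f,*c(x,y),z))
print('tabtop L/R near',g(f,*c(455,486),.0875),g(f,*c(518,486),.0875),g(f,*c(455,595),.0875),g(f,*c(518,595),.0875))
vv,uu=np.mgrid[205:226,316:328]; z=f['range_z'][205:226,316:328]
print('tab top z',np.median([pt(f,u,v)[2] for u in range(317,327) for v in range(206,226,2)]))
print('lip z',pt(f,270,176)[2],'head top z',[pt(f,200+x/4,80+432/4)[2] for x in(446,524)])
```

```text
free: face,back,housing 24.876062250295256 30.090299371010556 49.000812121841186 hz 0.038261586024201044
house (np.float64(48.264296588329486), np.float64(-7.5331863875474845))
plback (np.float64(34.04717650510106), np.float64(-7.520997909078168))
plfront (np.float64(29.381965315116144), np.float64(-7.516998377118722))
headL (np.float64(29.033227151789674), np.float64(-6.67466674732845))
headR (np.float64(9.694780234655573), np.float64(-6.658087704421021))
strut end + (np.float64(99.63714744060783), np.float64(-16.81783133403225))
tabtop L/R near (np.float64(24.99177114266519), np.float64(-10.085947121871516)) (np.float64(13.479684930494036), np.float64(-10.0757029100135)) (np.float64(25.133872901332854), np.float64(11.579328920768493)) (np.float64(13.255311383777796), np.float64(11.590688235382226))
tab top z 0.08744987590783983
lip z 0.04130069053577276 head top z [np.float64(0.03949647097987563), np.float64(0.03902920968249729)]
```

Run:
```python
from h import *
a=load('top0')['image'].astype(int);b=load('t22')['image'].astype(int)
for n,(u0,v0,u1,v1) in {'pen':(225,243,305,278),'key':(226,138,278,162),'bush':(372,185,402,212),'green':(240,95,270,125),'cyan':(250,288,280,318)}.items():
    d=abs(a-b)[v0:v1,u0:u1].max(2);print(n,(d>40).sum(),d.size)
state(); r.hand_in()
```

```text
pen 0 2800
key 0 1248
bush 134 810
green 0 900
cyan 0 900
t 19.35 p [0.6713 0.1209 0.1628] zaz -104.25 ydown [-7.4e-03  7.0e-04 -1.0e+00] F [-0.3  0.3  0.3] M [0.03 0.01 0.02] w 0.0508 q [-0.21  0.58 -0.09  1.6   0.05  0.97 -2.13]
the job is handed in; nothing more can be done
```

Run:
```python
from h import *
a=load('top0')['image'];b=load('t22')['image']
cv2.imwrite('pics/bush.png',cv2.resize(np.hstack([a[175:225,360:415,::-1],b[175:225,360:415,::-1]]),None,fx=6,fy=6))
```

```text
(no output)
```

View pics/bush.png

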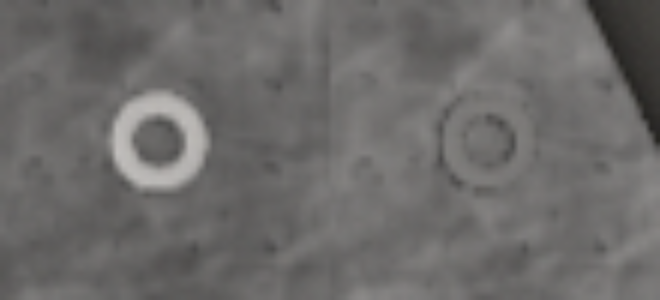

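I put the steel bolt through the slot, pressed it onto the leaf and turned it 90° clockwise. I then slid it against the stop, let it rise into its seat and released it. The job was handed in at about 19.4 s, with the gripper raised clear.

My last camera checks, made after releasing the bolt and before handing in:

| Check | Measured | Expected |
|---|---|---|
| Bolt underside height (from the tab top at 87.4 mm) | about 29.4 mm | 29.5 mm when seated |
| Bolt position along the strut | about 19.3 mm | – |
| Plunger pushed in | about 4.5 mm | a little, under 16 mm |
| Tab and head centres along the slot | within 0.2 mm of each other | upright |

- **Off-centre:** the tab read about 0.75 mm to one side of the strut's axis. That is within what the grooves allow and about the size of the wrist camera's own error.
- **Plunger travel:** two other pictures gave smaller figures. A rough reading just after release, while the arm was still low, gave 2 to 3 mm. One before the rise gave about 4 mm. All are well short of the end of the stroke.
- **Forces:** the highest contact force I read was about 15 N, when pressing on the leaf. I read it only between moves.
- **Bystanders:** the pen and the hex key are unchanged in the top picture. The bushing's pixels did differ. I compared the pictures only after handing in: it is in the same place, darker because the arm shades it.

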